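# Press the bushings home on an indexing press

## Task

Drive the brass bushing of every loose pulley fully home with the bench press: load the pulleys, bushing up, into the nests of the indexing table, turn the table by its posts, click by click, to bring each one under the plunger, and press the plunger head right down to its stop. Then put all the finished pulleys flat in the grey tray, bushing up, and leave the plunger up and the table in a click. Do not grip or push the bushings with the fingers, and leave the other things on the desk where they are.

Things in the scene. Friction and masses are not known exactly. Their poses are not given: they have to be found in the camera images.
- press: bench press fixed on the desk: grey base, round table in front, behind it a column (46 mm wide, 117 to 151 mm behind the table's axis, 116 mm tall) whose 26 mm wide arm reaches forward over the table (94 to 114 mm above the desk; plunger guide 30 mm wide, 86 to 120). Origin on the desk under the table's axis; z up, +x from axis to column (loading side -x). Plunger axis at x = 66 mm, y = 0
- index_table (a joint): turn of the steel table (200 mm across, top 26 mm above the desk), rad, counter-clockwise from above, no end stops. A spring detent clicks at each multiple of pi/2: draws in from 0.08 rad off, about 4 N at a post gets it out; in between it turns easily and stays put. At 0, nest_0 is at the front (press -x), nest_1 at press -y, nest_2 under the plunger, nest_3 at +y
- post_0 (a point): top of a handle post for turning the table by gripping or pushing: a dark steel pin 10 mm thick, 50 mm tall (top 76 mm above the desk), 88 mm from the table's axis, midway between nest_0 and nest_1. Three like it stand between the other neighbouring nests. They pass under the press arm
- nest_0 (a point): centre of nest 0's floor on the table's top, 66 mm from the table's axis; x, y turn with the table. A nest is a flat dark disc between four studs (6 mm thick, 7 mm tall, 27.5 mm from the nest's centre, at 45 degrees to the line to the table's axis); a pulley has 3.5 mm of play in it
- nest_1 (a point): centre of nest 1's floor on the table's top, 66 mm from the table's axis; x, y turn with the table. A nest is a flat dark disc between four studs (6 mm thick, 7 mm tall, 27.5 mm from the nest's centre, at 45 degrees to the line to the table's axis); a pulley has 3.5 mm of play in it
- nest_2 (a point): centre of nest 2's floor on the table's top, 66 mm from the table's axis; x, y turn with the table. A nest is a flat dark disc between four studs (6 mm thick, 7 mm tall, 27.5 mm from the nest's centre, at 45 degrees to the line to the table's axis); a pulley has 3.5 mm of play in it
- nest_3 (a point): centre of nest 3's floor on the table's top, 66 mm from the table's axis; x, y turn with the table. A nest is a flat dark disc between four studs (6 mm thick, 7 mm tall, 27.5 mm from the nest's centre, at 45 degrees to the line to the table's axis); a pulley has 3.5 mm of play in it
- plunger (a joint): how far the plunger is pressed down, m: 0 up at rest (a spring returns it), 0.0197 at its stop. The spring takes 3 N to start and 6 N at the stop, plus about 4 N while it drives a bushing. Its steel foot, 26 mm across, is 66 mm above the desk at rest and stops 0.3 mm above the top of a pulley in the nest below it
- plunger_head (a point): centre of the top of the plunger's black mushroom head, 32 mm across, 150 mm above the desk at rest; moves with the plunger
- pulley_1: loose grooved aluminium pulley 1, 42 mm across, 20 mm tall, 0.1 kg, lying flat; origin at the centre of its underside, z up when the bushing is on top; may be absent. All pulleys are alike
- bushing_1 (a joint): how far the brass bushing of pulley 1 is driven in, m: 0 standing 8 mm proud of the pulley's top, 0.008 flush. It is 16 mm across, a tight fit (about 4 N to move) that stays where it is left. At the plunger's stop it is 0.0077 in
- pulley_2: loose grooved aluminium pulley 2, 42 mm across, 20 mm tall, 0.1 kg, lying flat; origin at the centre of its underside, z up when the bushing is on top; may be absent. All pulleys are alike
- bushing_2 (a joint): how far the brass bushing of pulley 2 is driven in, m: 0 standing 8 mm proud of the pulley's top, 0.008 flush. It is 16 mm across, a tight fit (about 4 N to move) that stays where it is left. At the plunger's stop it is 0.0077 in
- pulley_3: loose grooved aluminium pulley 3, 42 mm across, 20 mm tall, 0.1 kg, lying flat; origin at the centre of its underside, z up when the bushing is on top; may be absent. All pulleys are alike
- bushing_3 (a joint): how far the brass bushing of pulley 3 is driven in, m: 0 standing 8 mm proud of the pulley's top, 0.008 flush. It is 16 mm across, a tight fit (about 4 N to move) that stays where it is left. At the plunger's stop it is 0.0077 in
- tray: open grey parts tray fixed on the desk, 104 mm (its x) by 170 mm (its y), 16 mm tall, walls and floor 4 mm; origin at the centre of its underside
- vial: bystander, loose: a black screw-top bottle, 44 mm across, 70 mm tall; origin at its underside's centre
- tape_measure: bystander, loose: a yellow and black tape measure, 66 x 78 x 40 mm; origin at its underside's centre
- chalk_reel: bystander, loose: a round teal and black line reel, 60 mm across, 26 mm tall; origin at its underside's centre
- duct_tape: bystander, loose: a roll of black tape lying flat, 64 mm across, 19 mm tall; origin at its underside's centre
- anchor_bolt: bystander, loose: a steel anchor bolt lying down, 60 mm long; origin at its underside's centre
- padlock: bystander, loose: a brass padlock lying down, 57 x 38 x 18 mm; origin at its underside's centre
There are look-alikes about, which are no part of the job. What is shaped like the pulley_3 but pink is not meant. What is shaped like the pulley_2 but purple is not meant.

How it is judged:
On the way, in this order (a step that is already met when the one before it is completed fails the run):
1. the plunger is pressed to its stop (within 1 mm) over a pulley (value of joint plunger above 0.0187 m and horizontal distance between any of pulley_1, pulley_2, pulley_3 and plunger_head below 0.012 m), for 0.1 s.
2. the bushings of all pulleys present are home (at least 7 of 8 mm in) and the plunger is up again (value of joint each of bushing_1, bushing_2, bushing_3 above 0.007 m and value of joint plunger below 0.003 m), for 0.2 s.
At the end, for the whole second after the job is handed in: every pulley present lies flat on the tray's floor (within 0.1 rad, bushing up, at rest) with its bushing at least 7 of 8 mm in; the plunger is up (within 3 mm); the table is in a click (within 0.05 rad) (all of step 2 and x of pulley_1 in the frame of tray between -0.05 and 0.05 m and y of pulley_1 in the frame of tray between -0.083 and 0.083 m and z of each of pulley_1, pulley_2, pulley_3 in the frame of tray below 0.008 m and angle between each of pulley_1, pulley_2, pulley_3's own z axis and vertical below 0.1 rad and linear speed of each of pulley_1, pulley_2, pulley_3 below 0.02 m/s and x of pulley_2 in the frame of tray between -0.05 and 0.05 m and y of pulley_2 in the frame of tray between -0.083 and 0.083 m and x of pulley_3 in the frame of tray between -0.05 and 0.05 m and y of pulley_3 in the frame of tray between -0.083 and 0.083 m and (angle between the x axis of nest_0 and the x axis of press, either way round below 0.05 rad or angle between the x axis of nest_0 and the x axis of press, either way round above 1.5208 rad)); the robot touches nothing.
It fails at once if the fingers push or grip a bushing (over 3 N) (contact force between the fingers and bushing_1 above 3 N or contact force between the fingers and bushing_2 above 3 N or contact force between the fingers and bushing_3 above 3 N).
It fails at once if one of the bystanders is moved more than 4 cm (distance of any of vial, tape_measure, chalk_reel, duct_tape, anchor_bolt, padlock from where it was at the start of the episode above 0.04 m).
Of pulley_1, pulley_2, pulley_3 only 2 to 3 are there at a start; the rules pass over those that are not, and their reading is None.
At some moment in a run one of pulley_1, pulley_2, pulley_3 may be knocked a few centimetres aside while the robot is not near it.
It also fails if it takes over 210 s, if anything falls off the work surface, if the arm or the gripper's body presses on something with over 40 N, if the wrist force passes 120 N, or if a joint passes its speed limit or range.

## Robot

A 7-joint arm with a two-finger parallel gripper is mounted at the origin on a cart in front of the work surface, level with it; the furniture and walls round the work are solid. World frame = base frame: x ahead of the robot, y to its left, z up, the work surface at z = 0. Lengths are in m, angles in rad, forces in N, time in s.
With the tool pointing down it reaches from about 0.4 to 0.85 m from the base axis. Payload 10.4 kg.
Tool frame: the origin (TCP) lies on the front face of the gripper's body, between the roots of the fingers; the fingertips stand 70 mm ahead of it and the grasp point (between the pads) lies 51 mm ahead of it; z points along the fingers, y is the line along which they close (so a half turn about z gives the same grasp; the last joint's range is limited). The gripper opens to 87 mm and grips with 3 to 60 N. Pads are 19 mm wide; open, the fingers measure 117 mm over their backs; the gripper's body (75 mm by 190 mm) begins 51 mm behind the grasp point.
Start: joints at [-1.178, 0.332, -0.065, 1.46, 0.022, 1.35, -0.088], TCP at [0.252, 0.572, 0.292] pointing down, gripper open.
Joint ranges: [-2.6, 2.6], [-0.5, 2.12], [-1.47, 1.34], [0.16, 2.42], [-1.27, 4.41], [0.06, 2.06], [-2.6, 2.6]. Speed limits (rad/s): [2.22, 2.22, 2.79, 2.79, 3.14, 3.14, 3.14].

## Interface

Orientations are given as a unit quaternion [w, x, y, z].
In Python, from plant import readout, viewer, robot gives the robot as it stands.
- The arm moves only by the tool send_rows, never from a script. Its argument "moves" is a list of rows, each a list of 6 numbers: the shift along the tool's x, y, z in m, then the turn, a rotation vector about the tool's x, y, z in degrees. A call has 1 to 8 rows; each row is the pose to reach, as a shift and turn from the pose commanded when the call began, along the tool's axes at that moment; what a row does not reach only later rows make up. A row lasts 1/10 s, in which the tool goes at most 50 mm and 8.59 degrees, less where a joint would pass 70% of its speed; a pose out of reach is approached as far as the arm can. A call with a gripper value outside its range is refused whole. "hand" is the finger opening in m, from 0 to 0.087, set as the call begins (left out, the last holds). The fingers move at their own pace and stop on an object; the grip force is fixed at half the most. Time passes only in rows, so rows that repeat a pose let the fingers close. It gives the time, the measured TCP pose, the force, the opening and the grip force at its end, in the units of the state.
- readout.state(): the state, without advancing time (a new reading comes with each control period).
- viewer.snapshot(name): name is "side" or "top" or "wrist"; returns (picture, depth): 480x640x3 uint8, red, green, blue; 480x640 float32, m along the optical axis (not along the pixel's ray), 0 where there is no reading.
- viewer.calibration(name): a dict with "vfov" (degrees; the focal length in pixels is half the picture's height over the tangent of half this angle, whatever the lens; pixels are square), "cx", "cy" (the principal point, pixels), "extrinsics" (4x4, takes a point from camera to world coordinates). Camera axes: x right, y up, looking along -z (the intrinsics and any distortion apply to the point x, -y, -z); pixel columns grow to the right and rows downward; lengths in m; the calibration is good to about 2 mm. A picture is of the moment at which its call begins: read the wrist's pose just before it. calibration takes no time and is no camera call; for the wrist camera it gives the pose at the moment of the call.
- robot.hand_in(): hands the job in; it is judged then, once.
Trained networks look in the newest picture that a camera, given by its name, has taken for a name from the list of things; names that differ only in an ending like _2 or _b are one class to them, and where a whole thing is asked for, a point or a joint stands for the part that bears it (a point fixed in the world has none). Each returns a list of dicts, best first, with "confidence" (0 to 1); they miss things now and then, are a little off and sometimes report something else, mostly with a low value. They report only what shows in the picture. A call takes as long as a camera call. They do not tell look-alikes from the thing itself.
- viewer.outline_of(thing, camera): "region" (480x640 bool, what is visible of it) and "box" ([left, top, right, bottom] in pixels, round what is visible of it).
- viewer.mark_of(thing, camera): "position" ([column, row] in pixels: a listed point, or the origin of a listed thing).
The state is a dict: "time": time; "joint_positions": joint angles; "qd": joint speeds; "effort": joint torques, N m; "eef_pos": TCP position; "eef_rot": TCP orientation; "force": force on the tool from outside, world axes, zero at the start; "wrist_torque": the same for the moment, N m; "opening": opening from 0.0 (shut) to 1.0 (fully open); "grip_force": force on a finger pad.
Only numpy, scipy, OpenCV 4.12 (cv2) and the standard library are available. Lean on these libraries where they do the work, as an engineer would, in place of code of your own. Each camera call takes 0.05 s, during which the arm holds its last target. There are 200 camera calls.

## Working session

There is one attempt and no reset: what is moved stays moved. The work goes in short steps, Python scripts to look and compute and a tool call to move; the robot and the scene stay as the last step left them, time stands still between calls to the robot, and variables do not carry over. Pictures are saved under pics/ and viewed, at most 14 in all, crops included, and the job is handed in when it is done.

Besides the shell and the picture viewer there is one more tool, called after "Call:" in YAML: its name, and indented under it one key for each argument. send_rows: Moves the arm, as the interface text tells. Its arguments: {"type":"object","properties":{"moves":{"type":"array","items":{"type":"array","items":{"type":"number"}}},"hand":{"type":"number"}},"required":["moves"]}

```bash
ls; mkdir -p pics
cat > h.py <<'E'
import numpy as np, cv2
from plant import readout, viewer, robot
from scipy.spatial.transform import Rotation as R
def snap(n, fn=None):
    c=viewer.calibration(n); p,d=viewer.snapshot(n)
    if fn: cv2.imwrite('pics/'+fn, cv2.cvtColor(p,cv2.COLOR_RGB2BGR))
    return c,p,d
def foc(c): return 240/np.tan(np.radians(c['vfov'])/2)
def ray(c,u,v):
    E=np.array(c['extrinsics']); f=foc(c)
    d=np.stack([(np.asarray(u)-c['cx'])/f, -(np.asarray(v)-c['cy'])/f, -np.ones(np.shape(u))],-1)
    return E[:3,3], d@E[:3,:3].T
def atz(c,u,v,z):
    o,d=ray(c,u,v); t=(z-o[2])/d[...,2]; return o+d*t[...,None]
def cloud(c,d):
    v,u=np.mgrid[:480,:640]; o,r=ray(c,u,v); return o+r*d[...,None]
def proj(c,P):
    E=np.array(c['extrinsics']); q=(np.asarray(P)-E[:3,3])@E[:3,:3]; f=foc(c)
    return c['cx']+f*q[...,0]/-q[...,2], c['cy']-f*q[...,1]/-q[...,2]
def wxyz(q): return R.from_quat([q[1],q[2],q[3],q[0]])
E
python3 - <<'E'
from h import *
s=readout.state(); print(s)
for n in ('top','side','wrist'):
    c,p,d=snap(n,n+'0.png'); print(n,c['vfov'],c['cx'],c['cy'],np.round(c['extrinsics'],3).tolist(),[k for k in c])
    P=cloud(c,d)
    for t in ('pulley_1','index_table','plunger_head','post_0','nest_0','press','tray','vial','padlock','tape_measure','chalk_reel','duct_tape','anchor_bolt'):
        if n=='wrist': break
        for m in viewer.mark_of(t,n):
            u,v=m['position']; i,j=int(round(v)),int(round(u))
            if 0<=i<480 and 0<=j<640: print(t,round(m['confidence'],2),np.round([u,v],1),np.round(P[i,j],3))
E
```

```text
pics
{'time': 0.0, 'joint_positions': array([-1.17760409,  0.33289928, -0.06470692,  1.46093861,  0.02160997,
        1.3498896 , -0.08848915]), 'qd': array([-0.00029426, -0.0005358 ,  0.00183118, -0.00094568, -0.0015404 ,
        0.00084549, -0.00018512]), 'effort': array([-1.61606640e-03, -6.23277497e+01,  2.36715964e-02, -3.89902210e+01,
       -6.14076597e-02,  3.95386107e-02,  1.33779745e-04]), 'eef_pos': array([0.25233178, 0.57148792, 0.29143806]), 'eef_rot': array([-1.12493227e-04,  2.06381905e-01,  9.78471252e-01, -7.10596187e-04]), 'force': array([ 0.39501174,  0.42174315, -0.41043071]), 'wrist_torque': array([-0.01790109, -0.00092193,  0.04354159]), 'grip_force': 0.0, 'opening': 1.0012822750991353}
top 43.77244035983797 326.7192617677423 234.39818339050117 [[-0.015, 0.986, -0.166, 0.283], [-1.0, -0.011, 0.028, 0.056], [0.026, 0.166, 0.986, 1.479], [0.0, 0.0, 0.0, 1.0]] ['vfov', 'cx', 'cy', 'extrinsics']
pulley_1 0.72 [253.2 331. ] [0.295 0.194 0.027]
pulley_1 0.71 [183.2 259.8] [0.468 0.365 0.026]
pulley_1 0.53 [224.4 212.4] [0.588 0.269 0.018]
pulley_1 0.52 [220.8 255.2] [0.479 0.273 0.027]
pulley_1 0.51 [175.  221.1] [0.565 0.387 0.027]Traceback (most recent call last):
  File "<stdin>", line 8, in <module>
ValueError: it knows: anchor_bolt, chalk_reel, duct_tape, nest, padlock, plunger_head, post, press, pulley, tape_measure, tray, vial
```

Run:
```python
from h import *
for n in ('top','side'):
    c,p,d=snap(n,n+'1.png'); print(n,c['cx'],c['cy'],np.round(c['extrinsics'],3).tolist())
    P=cloud(c,d)
    for t in ('pulley','plunger_head','post','nest','press','tray','vial','padlock','tape_measure','chalk_reel','duct_tape','anchor_bolt'):
        for m in viewer.mark_of(t,n):
            u,v=m['position']; i,j=int(round(v)),int(round(u))
            if 0<=i<480 and 0<=j<640: print(t,round(m['confidence'],2),np.round([u,v],1),np.round(P[i,j],3), p[i,j])
```

```text
top 326.7192617677423 234.39818339050117 [[-0.015, 0.986, -0.166, 0.283], [-1.0, -0.011, 0.028, 0.056], [0.026, 0.166, 0.986, 1.479], [0.0, 0.0, 0.0, 1.0]]
pulley 0.83 [182.9 261.1] [0.466 0.366 0.024] [176 149 121]
pulley 0.83 [175.5 223.2] [0.56  0.385 0.025] [203 161  71]
pulley 0.83 [220.8 256.9] [0.475 0.274 0.02 ] [192 132 119]
pulley 0.63 [358.6 216.5] [ 0.563 -0.062  0.076] [73 73 73]
pulley 0.53 [223.1 213.9] [0.581 0.27  0.028] [198 159  89]
pulley 0.47 [253.6 331. ] [0.295 0.192 0.025] [187 139 114]
pulley 0.46 [247.4 280. ] [0.419 0.211 0.014] [205 186 154]
plunger_head 0.64 [322.2 180.6] [0.63  0.027 0.154] [48 48 48]
plunger_head 0.32 [352.2 286.6] [ 0.398 -0.046  0.019] [228 223 161]
post 0.56 [359.7 215.4] [ 0.566 -0.065  0.076] [99 98 99]
nest 0.81 [342.  200.5] [ 0.615 -0.025  0.024] [103 101 103]
nest 0.73 [303.2 239.1] [0.517 0.073 0.026] [108 106 107]
nest 0.64 [301.  200.7] [0.612 0.077 0.031] [104 103 105]
press 0.86 [324.7 219.9] [0.562 0.018 0.038] [125 122 125]
tray 0.81 [447.9 260. ] [ 0.463 -0.288  0.007] [165 162 161]
vial 0.64 [420.4 183.5] [0.283 0.056 
[... 1701 characters left out ...]
[155 156 157]
tray 0.22 [221.1 314. ] [0.719 0.226 0.025] [97 95 89]
vial 0.98 [221.9 313.4] [0.718 0.22  0.022] [97 95 90]
vial 0.4 [276.5 210.7] [0.628 0.019 0.148] [66 65 67]
padlock 0.64 [374.4 254.2] [ 0.409 -0.034  0.003] [158 146 116]
tape_measure 0.56 [283.8 210.8] [ 0.647 -0.189  0.026] [160 137  81]
chalk_reel 0.7 [375.6 287.4] [0.404 0.116 0.02 ] [ 72 123 114]
chalk_reel 0.55 [285.5 250.9] [ 0.616 -0.003  0.026] [138 137 138]
chalk_reel 0.21 [357.8 201.8] [ 0.454 -0.278  0.007] [155 156 156]
duct_tape 0.58 [408.2 360. ] [0.344 0.326 0.016] [41 38 40]
anchor_bolt 0.52 [373.2 324. ] [0.409 0.234 0.019] [228 225 225]
anchor_bolt 0.43 [389.  232.4] [ 0.371 -0.141 -0.002] [107 103  98]
```

View pics/top0.png

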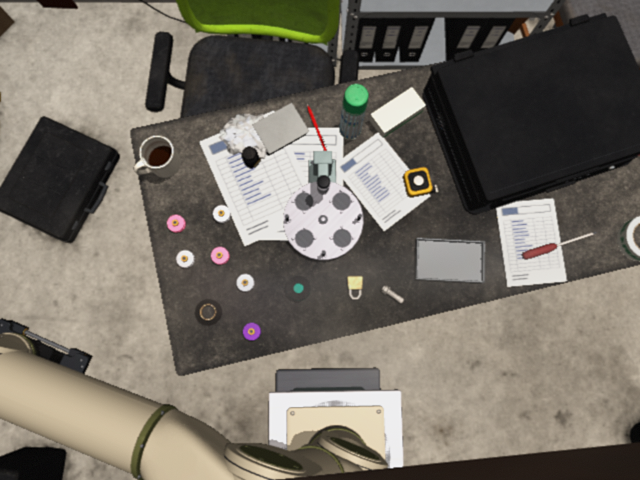

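The picture shows white (real) pulleys at px (221,213), (185,259) and (245,282), pinks at (175,223) and (220,256), and purple at (251,331). The press is at (323,219) and the tray at (450,260). The table seems to be about 45° out of click.

Run:
```python
from h import *
a=cv2.imread('pics/top0.png')[140:310,140:380]; b=cv2.imread('pics/side1.png')[170:420,200:460]
a=cv2.resize(a,(800,567),interpolation=cv2.INTER_CUBIC); cv2.imwrite('pics/c1.png',a)
cv2.imwrite('pics/c2.png',cv2.resize(b,(620,596),interpolation=cv2.INTER_CUBIC))
import sys
for n in ('side','top'):
    c,p,d=snap(n); P=cloud(c,d)
    # plunger head top and posts by height
    m=(abs(P[...,0]-0.57)<.2)&(abs(P[...,1])<.2)
    for lo,hi,nm in((.143,.156,'head'),(.1085,.122,'arm'),(.068,.08,'posts')):
        mk=(m&(P[...,2]>lo)&(P[...,2]<hi)).astype(np.uint8)
        k,l,st,ce=cv2.connectedComponentsWithStats(mk)
        for i in range(1,k):
            if st[i,4]>4: q=P[l==i]; print(n,nm,st[i,4],np.round(q.mean(0),3),np.round(np.ptp(q,0),3))
    r=[x for x in viewer.outline_of('tray',n)][:1]
    for x in r:
        q=P[x['region']]; rc=cv2.minAreaRect((q[:,:2]*1000).astype(np.float32)); print('tray',rc, np.median(q[:,2]))
```

```text
side head 103 [0.63  0.029 0.147] [0.029 0.031 0.009]
side arm 379 [0.671 0.031 0.114] [0.098 0.049 0.013]
side posts 14 [ 0.565 -0.061  0.073] [0.008 0.012 0.008]
side posts 136 [0.681 0.038 0.074] [0.067 0.034 0.012]
side posts 57 [0.629 0.031 0.073] [0.026 0.027 0.011]
side posts 17 [0.477 0.028 0.073] [0.009 0.009 0.006]
side posts 20 [0.565 0.115 0.073] [0.009 0.015 0.008]
side posts 20 [0.723 0.196 0.069] [0.021 0.007 0.003]
top head 144 [0.631 0.024 0.149] [0.03  0.028 0.012]
top arm 373 [0.689 0.025 0.114] [0.061 0.045 0.013]
top arm 28 [0.62  0.025 0.116] [0.011 0.026 0.013]
top posts 32 [0.725 0.194 0.071] [0.028 0.012 0.009]
top posts 5 [0.684 0.044 0.075] [0.003 0.007 0.008]
top posts 7 [0.683 0.007 0.073] [0.002 0.007 0.01 ]
top posts 14 [0.565 0.112 0.073] [0.009 0.007 0.01 ]
top posts 13 [ 0.565 -0.063  0.075] [0.007 0.007 0.01 ]
top posts 16 [0.477 0.024 0.074] [0.009 0.007 0.008]
tray ((422.167724609375, -153.71107482910156), (150.18035888671875, 479.6366271972656), 16.242677688598633) 0.003792139123633187
```

View pics/c1.png

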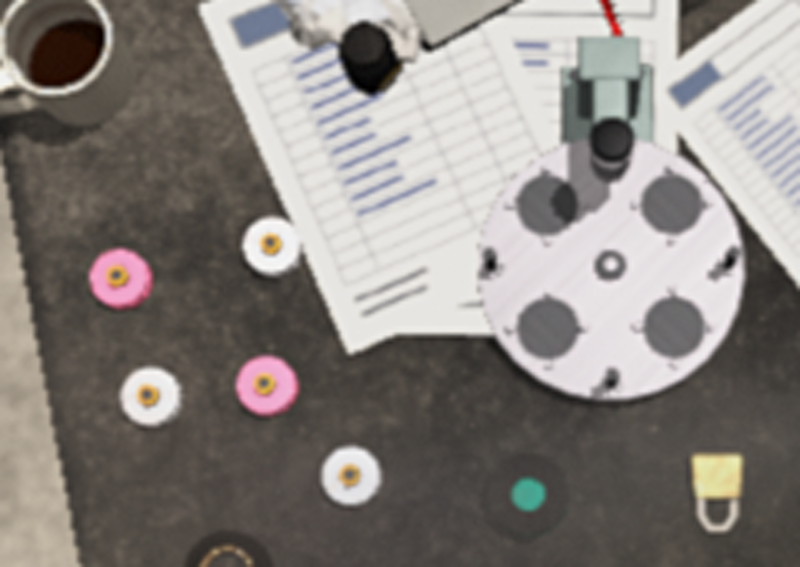

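View pics/c2.png

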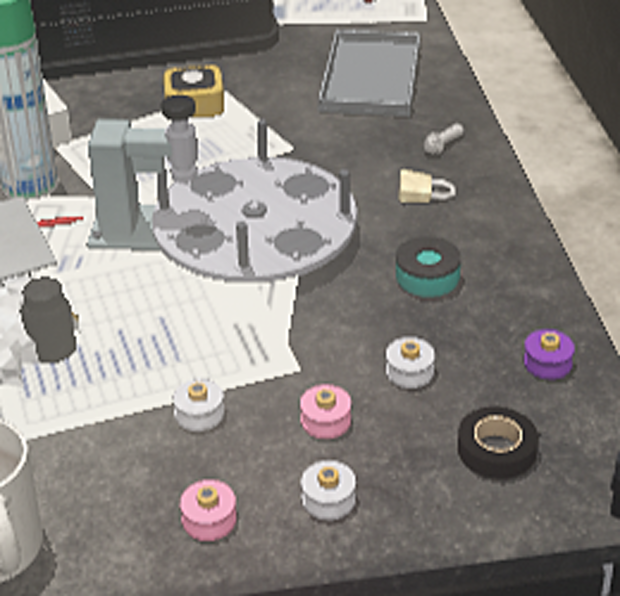

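The crops show white pulleys at world ≈(0.585,0.275), (0.475,0.37) and (0.415,0.22). The posts are straight ahead of, beside and behind the axis, so the table sits about 45° off a click, and the press x is about world x. I'll go over the pulleys with a levelled yaw and measure from near.

```bash
cat >> h.py <<'E'
def goal(x,y,z,yaw=0.0):
    """rotation target: tool y at world angle 90+yaw deg, z down. print row"""
    s=readout.state(); Rc=wxyz(s['eef_rot']); p=s['eef_pos']
    Rt=R.from_euler('z',yaw,degrees=True)*R.from_quat([0,1,0,0])
    t=Rc.inv().apply(np.array([x,y,z])-p); w=(Rc.inv()*Rt).as_rotvec(degrees=True)
    print('now',np.round(p,4),'t',round(s['time'],1),'row',np.round(t,4).tolist(),np.round(w,2).tolist(),'steps',np.ceil(max(np.linalg.norm(t)/.05,np.linalg.norm(w)/8.59)))
E
python3 -c "
from h import *
goal(.48,.27,.29)"
```

```text
now [0.2524 0.5718 0.2923] t 1.6 row [-0.3301, -0.1841, 0.0023] [0.0, 0.0, -23.82] steps 8.0
```

Call:
send_rows:
  moves:
    - [-0.33,-0.184,0,0,0,-23.8]
    - [-0.33,-0.184,0,0,0,-23.8]
    - [-0.33,-0.184,0,0,0,-23.8]
    - [-0.33,-0.184,0,0,0,-23.8]
    - [-0.33,-0.184,0,0,0,-23.8]
    - [-0.33,-0.184,0,0,0,-23.8]
    - [-0.33,-0.184,0,0,0,-23.8]
    - [-0.33,-0.184,0,0,0,-23.8]

```text
time: 2.4
eef_pos: [0.4823, 0.2661, 0.2926]
eef_rot: [0.001, 0.002, 1.0, -0.0]
force: [0.4, 0.2, 0.8]
opening: 0.998
grip_force: 0.0
```

Call:
send_rows:
  moves:
    - [0,0,0,0,0,0]
    - [0,0,0,0,0,0]
    - [0,0,0,0,0,0]
    - [0,0,0,0,0,0]

```text
time: 2.8
eef_pos: [0.4792, 0.2715, 0.2922]
eef_rot: [-0.0, -0.001, 1.0, 0.0]
force: [0.1, 0.4, 1.3]
opening: 1.003
grip_force: 0.0
```

```bash
cat >> h.py <<'E'
def circ(x,y):
    A=np.c_[2*x,2*y,np.ones(len(x))]; s=np.linalg.lstsq(A,x*x+y*y,rcond=None)[0]
    return s[0],s[1],np.sqrt(s[2]+s[0]**2+s[1]**2)
def pulleys(c,p,d,z0=0.0):
    """light/any-colour pulley tops at height 20 mm over z0: enclosing circle of top blob"""
    P=cloud(c,d); m=((P[...,2]>z0+.013)&(P[...,2]<z0+.034)&(d>0)).astype(np.uint8)
    k,l,st,ce=cv2.connectedComponentsWithStats(m); out=[]
    for i in range(1,k):
        if st[i,4]<60: continue
        q=P[l==i]; u,v=ce[i]
        cs,_=cv2.findContours((l==i).astype(np.uint8),cv2.RETR_EXTERNAL,cv2.CHAIN_APPROX_NONE)
        cn=max(cs,key=len)[:,0]; w=atz(c,cn[:,0].astype(float),cn[:,1].astype(float),z0+.02)
        X,Y,r=circ(w[:,0],w[:,1]); col=np.median(p[l==i],0)
        out.append((X,Y,r,col)); print('blob',np.round([X,Y,r],4),'px',np.round([u,v]),'n',st[i,4],'col',col,'zmax',round(np.percentile(q[:,2],95),4))
    return out
E
python3 - <<'E'
from h import *
goal(.48,.27,.29)
c,p,d=snap('wrist','w1.png'); print(np.round(c['extrinsics'],3).tolist(),c['vfov'])
pulleys(c,p,d)
for m in viewer.mark_of('pulley','wrist'):
    print(m['confidence'],m['position'],np.round(atz(c,*m['position'],0.),4))
E
```

```text
now [0.4792 0.2715 0.2922] t 2.8 row [-0.0008, -0.0015, 0.0022] [0.02, -0.01, 0.12] steps 1.0
[[-0.002, -0.955, -0.296, 0.398], [1.0, -0.002, -0.002, 0.271], [0.001, -0.296, 0.955, 0.384], [0.0, 0.0, 0.0, 1.0]] 68.1730784646154
blob [0.2988 0.2005 0.0184] px [236.  16.] n 1485 col [177.  96. 216.] zmax 0.0279
blob [0.343  0.3053 0.0306] px [351.  69.] n 2703 col [45. 42. 39.] zmax 0.0189
blob [0.3973 0.0863 0.0313] px [126. 130.] n 3443 col [69. 69. 66.] zmax 0.0263
blob [0.4125 0.2168 0.0201] px [260. 146.] n 1392 col [242. 243. 244.] zmax 0.0276
blob [ 0.4135 -0.0366  0.0096] px [  6. 148.] n 270 col [243.  241.5 193. ] zmax 0.0173
blob [0.4724 0.3636 0.0204] px [403. 206.] n 1230 col [182. 177. 173.] zmax 0.0277
blob [0.4798 0.2793 0.0203] px [322. 213.] n 1203 col [237. 178. 148.] zmax 0.0275
blob [0.5429 0.0267 0.0833] px [ 92. 260.] n 15183 col [220. 218. 221.] zmax 0.0283
blob [0.5583 0.3883 0.0174] px [422. 278.] n 562 col [243. 174. 211.] zmax 0.0222
blob [0.5838 0.2764 0.0205] px [319. 303.] n 971 col [241. 239. 239.] zmax 0.0273
blob [0.6998 0.4021 0.0169] px [418. 386.] n 369 col [122. 118. 109.] zmax 0.033
blob [0.7311 0.1999 0.0271] px [258. 400.] n 596 col [50. 51. 50.] zmax 0.0325
0.96 [324.5, 207.0] [0.4773 0.282  0.    ]
0.92 [263.6, 141.7] [0.4082 0.2178 0.    ]
0.78 [398.7, 206.2] [0.4763 0.3637 0.    ]
0.74 [314.9, 294.9] [0.5837 0.2716 0.    ]
0.73 [413.2, 277.7] [0.5613 0.3868 0.    ]
0.56 [239.0, 20.9] [0.2976 0.1989 0.    ]
```

View pics/w1.png

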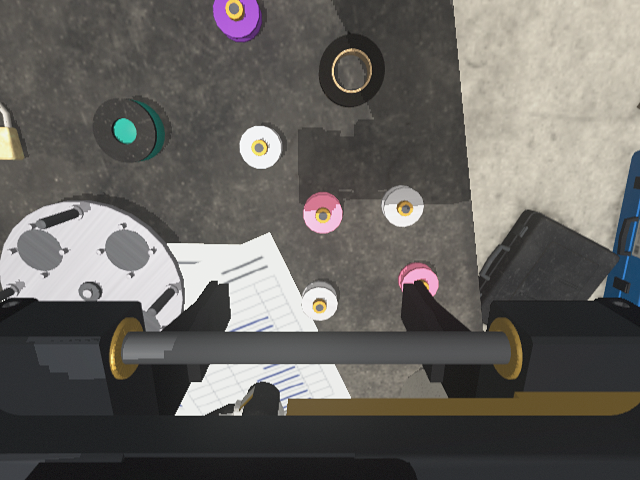

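White pulleys appear at px (260,146), (403,206) and (319,303). The table is at left, centred at about (90,290). Next I'll look at the table.

Call:
send_rows:
  moves:
    - [-0.041,-0.2455,0,0,0,0]
    - [-0.041,-0.2455,0,0,0,0]
    - [-0.041,-0.2455,0,0,0,0]
    - [-0.041,-0.2455,0,0,0,0]
    - [-0.041,-0.2455,0,0,0,0]
    - [-0.041,-0.2455,0,0,0,0]
    - [-0.041,-0.2455,0,0,0,0]
    - [-0.041,-0.2455,0,0,0,0]

```text
time: 3.7
eef_pos: [0.5208, 0.0262, 0.2922]
eef_rot: [-0.0, -0.001, 1.0, 0.0]
force: [-1.2, 0.3, -0.1]
opening: 1.001
grip_force: 0.0
```

```bash
cat >> h.py <<'E'
def posts(c,d,lo=.066,hi=.08):
    P=cloud(c,d); m=((P[...,2]>lo)&(P[...,2]<hi)&(d>.15)&(abs(P[...,0]-.565)<.14)&(abs(P[...,1]-.026)<.14)).astype(np.uint8)
    k,l,st,ce=cv2.connectedComponentsWithStats(m); o=[]
    for i in range(1,k):
        if st[i,4]<25: continue
        q=P[l==i]; q=q[q[:,2]>.0735]
        if len(q)<5: continue
        print('post',np.round(q.mean(0),4),np.round(np.ptp(q,0),3),len(q)); o.append(q.mean(0))
    return o
E
python3 - <<'E'
from h import *
goal(.477,.026,.115)
c,p,d=snap('wrist','w2.png'); posts(c,d)
P=cloud(c,d)
g=p.mean(2); m=((abs(P[...,2]-.026)<.006)&(g<150)&(d>.15)&(np.hypot(P[...,0]-.565,P[...,1]-.026)<.1)).astype(np.uint8)
m=cv2.morphologyEx(m,cv2.MORPH_OPEN,np.ones((7,7)))
k,l,st,ce=cv2.connectedComponentsWithStats(m)
for i in range(1,k):
    if st[i,4]>300:
        cs,_=cv2.findContours((l==i).astype(np.uint8),cv2.RETR_EXTERNAL,cv2.CHAIN_APPROX_NONE)
        cn=max(cs,key=len)[:,0].astype(float); w=atz(c,cn[:,0],cn[:,1],.026); print('disc',np.round(circ(w[:,0],w[:,1]),4),ce[i],st[i,4])
m=((P[...,2]>.02)&(P[...,2]<.03)&(d>.15)&(np.hypot(P[...,0]-.565,P[...,1]-.026)<.12)).astype(np.uint8)
cs,_=cv2.findContours(m,cv2.RETR_EXTERNAL,cv2.CHAIN_APPROX_NONE)
cn=max(cs,key=len)[:,0].astype(float); w=atz(c,cn[:,0],cn[:,1],.026); w=w[(w[:,0]<.55)]; 
r=circ(w[:,0],w[:,1]); e=abs(np.hypot(w[:,0]-r[0],w[:,1]-r[1])-r[2]); w=w[e<.004]; print('table',np.round(circ(w[:,0],w[:,1]),4),len(w))
print('z',np.median(P[m>0][:,2]))
E
```

```text
now [0.5208 0.0262 0.2922] t 3.7 row [0.0437, -0.0002, 0.1772] [0.03, -0.01, 0.1] steps 4.0
post [0.4773 0.0245 0.075 ] [0.009 0.009 0.003] 94
post [ 0.565  -0.0632  0.0749] [0.009 0.009 0.004] 78
post [0.5652 0.1122 0.075 ] [0.009 0.009 0.003] 77
post [0.6227 0.0245 0.0749] [0.009 0.024 0.003] 113
post [0.684  0.046  0.0769] [0.003 0.003 0.006] 15
disc [0.5013 0.0488 0.0389] [337.41977528 194.05617978] 4450
disc [ 0.5193 -0.0218  0.0222] [268.29577465 211.99329309] 1491
disc [ 0.6111 -0.0236  0.0212] [269.80018083 293.13471971] 1106
disc [0.6213 0.0584 0.0298] [343.87309395 300.68912937] 2033
table [0.5643 0.0246 0.0982] 243
z 0.02531814408624347
```

View pics/w2.png

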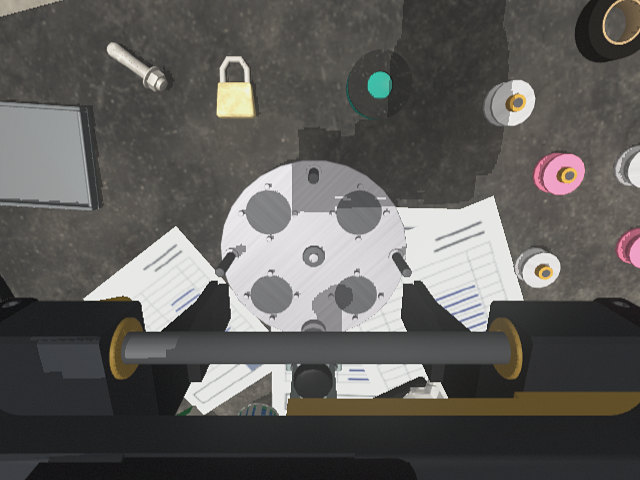

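The table axis is at (0.565,0.0245) and the front post at (0.477,0.0245), px (313,175). I'll cage the front post and turn it 45° clockwise.

Call:
send_rows:
  hand: 0.03
  moves:
    - [0.044,-0.0015,0.02,0,0,0]
    - [0.044,-0.0015,0.06,0,0,0]
    - [0.044,-0.0015,0.08,0,0,0]
    - [0.044,-0.0015,0.08,0,0,0]
    - [0.044,-0.0015,0.12,0,0,0]
    - [0.044,-0.0015,0.16,0,0,0]
    - [0.044,-0.0015,0.18,0,0,0]
    - [0.044,-0.0015,0.18,0,0,0]

```text
time: 4.55
eef_pos: [0.4761, 0.0239, 0.1109]
eef_rot: [-0.002, -0.001, 1.0, -0.0]
force: [0.6, 0.5, 0.4]
opening: 0.384
grip_force: 0.0
```

Call:
send_rows:
  hand: 0.016
  moves:
    - [0,0,0,0,0,0]
    - [0,0,0,0,0,0]
    - [0,0,0,0,0,0]
    - [0,0,0,0,0,0]

```text
time: 4.95
eef_pos: [0.4775, 0.0233, 0.1132]
eef_rot: [0.001, 0.0, 1.0, 0.0]
force: [0.5, 0.5, 0.3]
opening: 0.192
grip_force: 0.0
```

Call:
send_rows:
  moves:
    - [-0.001,0.009,0,0,0,0]
    - [-0.002,0.018,0,0,0,0]
    - [-0.005,0.028,0,0,0,0]
    - [-0.009,0.038,0,0,0,0]
    - [-0.014,0.048,0,0,0,0]
    - [-0.019,0.056,0,0,0,0]
    - [-0.026,0.064,0,0,0,0]
    - [-0.026,0.064,0,0,0,0]

```text
time: 5.75
eef_pos: [0.5039, 0.0887, 0.1122]
eef_rot: [0.0, -0.001, 1.0, 0.0]
force: [-0.3, 0.8, -0.5]
opening: 0.183
grip_force: 0.0
```

Call:
send_rows:
  hand: 0.03
  moves:
    - [0,0,0,0,0,0]
    - [0,0,0,0,0,0]
    - [0,0,0,0,0,0]
    - [0,0,-0.05,0,0,0]
    - [0.0,-0.03,-0.1,0,0,0]
    - [0.0,-0.06,-0.15,0,0,0]
    - [-0.02,-0.064,-0.18,0,0,0]
    - [-0.02,-0.064,-0.18,0,0,0]

```text
time: 6.55
eef_pos: [0.5261, 0.0206, 0.2986]
eef_rot: [0.005, 0.002, 1.0, 0.001]
force: [0.2, 0.1, -0.3]
opening: 0.345
grip_force: 0.0
```

Run:
```python
from h import *
goal(.477,.026,.115)
c,p,d=snap('wrist','w3.png'); o=posts(c,d)
for q in o: print(np.degrees(np.arctan2(q[1]-.0245,q[0]-.565)))
```

```text
now [0.5261 0.0206 0.2986] t 6.5 row [0.051, 0.0049, 0.1831] [0.1, 0.59, -0.25] steps 4.0
post [ 0.5032 -0.0375  0.0751] [0.009 0.009 0.003] 85
post [0.5031 0.0863 0.0751] [0.008 0.009 0.003] 87
post [0.6229 0.0244 0.0749] [0.011 0.024 0.003] 102
-134.88585524202992
135.0831617099608
-0.146781049427695
```

The table clicked in at exactly 45° posts, so the press yaw is 0. Next I fetch pulley A, hovering first to refine its position.

Call:
send_rows:
  hand: 0.065
  moves:
    - [-0.0575,0.256,0.0,0,0,0]
    - [-0.0575,0.256,0.0,0,0,0]
    - [-0.0575,0.256,0.0,0,0,0]
    - [-0.0575,0.256,0.0,0,0,0]
    - [-0.0575,0.256,0.03,0,0,0]
    - [-0.0575,0.256,0.08,0,0,0]
    - [-0.0575,0.256,0.13,0,0,0]
    - [-0.0575,0.256,0.148,0,0,0]

```text
time: 7.4
eef_pos: [0.5776, 0.2794, 0.1384]
eef_rot: [-0.003, -0.001, 1.0, -0.001]
force: [-0.9, 0.1, 0.6]
opening: 0.745
grip_force: 0.0
```

Call:
send_rows:
  moves:
    - [0,0,0,0,0,0]
    - [0,0,0,0,0,0]

```text
time: 7.6
eef_pos: [0.5802, 0.2791, 0.1444]
eef_rot: [-0.0, 0.0, 1.0, -0.0]
force: [0.3, -0.0, 1.3]
opening: 0.747
grip_force: 0.0
```

```bash
cat >> h.py <<'E'
def near(z0=0.,fn=None,x=None,y=None,rad=.05):
    """pulley top circle near TCP (or x,y): rim plane z0+.02, points with z in .0175-.0225"""
    s=readout.state(); c,p,d=snap('wrist',fn); P=cloud(c,d)
    x=s['eef_pos'][0] if x is None else x; y=s['eef_pos'][1] if y is None else y
    m=((abs(P[...,2]-z0-.02)<.003)&(d>.12)&(np.hypot(P[...,0]-x,P[...,1]-y)<rad)).astype(np.uint8)
    k,l,st,_=cv2.connectedComponentsWithStats(m); res=None
    for i in np.argsort(-st[1:,4])[:3]+1:
        if st[i,4]<200: continue
        cs,_=cv2.findContours((l==i).astype(np.uint8),cv2.RETR_EXTERNAL,cv2.CHAIN_APPROX_NONE)
        cn=max(cs,key=len)[:,0].astype(float); w=atz(c,cn[:,0],cn[:,1],z0+.02)
        for _ in range(3):
            X,Y,r=circ(w[:,0],w[:,1]); e=abs(np.hypot(w[:,0]-X,w[:,1]-Y)-r); w=w[e<max(.001,2*e.std())]
        q=P[l==i]; b=((P[...,2]>z0+.0235)&(P[...,2]<z0+.034)&(np.hypot(P[...,0]-X,P[...,1]-Y)<.013)&(d>.12))
        print('pulley',np.round([X,Y,r],4),'n',st[i,4],'col',np.median(p[l==i],0),'topz',round(float(np.median(q[:,2])),4),'bush n',b.sum(),np.round(np.median(P[b],0),4) if b.sum()>5 else '')
        res=res or (X,Y)
    return res
E
python3 - <<'E'
from h import *
r=near(fn='w4.png')
goal(r[0],r[1],.073)
E
```

```text
pulley [0.5847 0.2763 0.0204] n 2449 col [165. 162. 161.] topz 0.0192 bush n 470 [0.5844 0.2765 0.0273]
now [0.5811 0.2793 0.1459] t 7.7 row [-0.0035, -0.0031, 0.0729] [0.06, 0.09, -0.04] steps 2.0
```

Call:
send_rows:
  moves:
    - [-0.0035,-0.003,0.02,0,0,0]
    - [-0.0035,-0.003,0.045,0,0,0]
    - [-0.0035,-0.003,0.065,0,0,0]
    - [-0.0035,-0.003,0.073,0,0,0]
    - [-0.0035,-0.003,0.073,0,0,0]
    - [-0.0035,-0.003,0.073,0,0,0]

```text
time: 8.25
eef_pos: [0.5849, 0.2765, 0.0732]
eef_rot: [0.001, 0.0, 1.0, 0.001]
force: [-0.3, 0.5, 0.2]
opening: 0.747
grip_force: 0.0
```

Call:
send_rows:
  hand: 0.035
  moves:
    - [0,0,0,0,0,0]
    - [0,0,0,0,0,0]
    - [0,0,0,0,0,0]
    - [0,0,0,0,0,0]
    - [0,0,0,0,0,0]
    - [0,0,0,0,0,0]

```text
time: 8.85
eef_pos: [0.5841, 0.2762, 0.0716]
eef_rot: [0.0, 0.0, 1.0, 0.0]
force: [-1.8, -0.6, 3.7]
opening: 0.474
grip_force: 30.0
```

Call:
send_rows:
  moves:
    - [0,0,-0.03,0,0,0]
    - [0,0,-0.08,0,0,0]
    - [0,0,-0.12,0,0,0]
    - [0,0,-0.12,0,0,0]
    - [0,0,-0.12,0,0,0]

```text
time: 9.35
eef_pos: [0.5841, 0.2762, 0.1917]
eef_rot: [0.001, 0.0, 1.0, 0.0]
force: [-0.2, -0.1, -2.7]
opening: 0.477
grip_force: 30.0
```

Run:
```python
from h import *
s=readout.state(); z=s['eef_pos'][2]-.073
r=near(z0=z,fn='w5.png')
goal(.499+s['eef_pos'][0]-r[0],.0244+s['eef_pos'][1]-r[1],.1)
```

```text
pulley [0.5822 0.2765 0.0203] n 3713 col [161. 159. 157.] topz 0.1393 bush n 648 [0.5813 0.2763 0.1471]
now [0.5835 0.2759 0.1902] t 9.4 row [0.0824, -0.2518, 0.0905] [-0.03, -0.07, -0.02] steps 6.0
```

Call:
send_rows:
  moves:
    - [0.0835,-0.252,0.0,0,0,0]
    - [0.0835,-0.252,0.0,0,0,0]
    - [0.0835,-0.252,0.0,0,0,0]
    - [0.0835,-0.252,0.0,0,0,0]
    - [0.0835,-0.252,0.0,0,0,0]
    - [0.0835,-0.252,0.02,0,0,0]
    - [0.0835,-0.252,0.04,0,0,0]
    - [0.0835,-0.252,0.04,0,0,0]

```text
time: 10.2
eef_pos: [0.4979, 0.0234, 0.1477]
eef_rot: [-0.003, 0.001, 1.0, -0.001]
force: [-0.2, 0.0, -1.6]
opening: 0.475
grip_force: 30.0
```

Call:
send_rows:
  moves:
    - [0,0,0,0,0,0]
    - [0,0,0,0,0,0]
    - [0,0,0,0,0,0]

```text
time: 10.5
eef_pos: [0.5008, 0.0247, 0.1518]
eef_rot: [0.0, -0.0, 1.0, 0.0]
force: [0.1, 0.6, -0.4]
opening: 0.473
grip_force: 30.0
```

Run:
```python
from h import *
s=readout.state(); z=s['eef_pos'][2]-.0716
r=near(z0=z,fn='w6.png')
goal(.499+s['eef_pos'][0]-r[0],.0244+s['eef_pos'][1]-r[1],.098)
c=viewer.calibration('wrist')
for a in (45,135,225,315):
    print(np.round(proj(c,[.499+.0275*np.cos(np.radians(a)),.0244+.0275*np.sin(np.radians(a)),.033]),1))
```

```text
pulley [0.4995 0.025  0.0203] n 3719 col [171. 169. 167.] topz 0.0996 bush n 596 [0.4983 0.0248 0.1074]
now [0.5008 0.0246 0.1518] t 10.6 row [0.0005, -0.0005, 0.0538] [0.02, 0.05, 0.02] steps 2.0
[344.5 290.8]
[346.1 233.3]
[283.1 233.2]
[284.7 290.8]
```

View pics/w6.png

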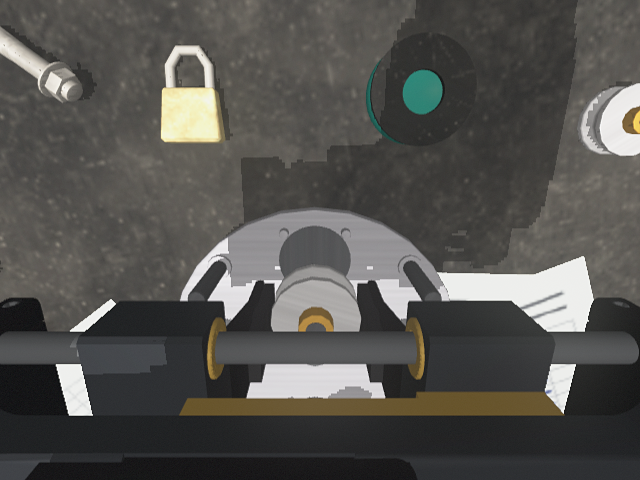

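The held pulley is over the front nest. Studs show at (284,233) and (346,233), where predicted. Now I lower, release, rise and check.

Call:
send_rows:
  moves:
    - [0.0,0,0.02,0,0,0]
    - [0.0,0,0.035,0,0,0]
    - [0.0,0,0.045,0,0,0]
    - [0.0,0,0.05,0,0,0]
    - [0.0,0,0.053,0,0,0]
    - [0.0,0,0.0535,0,0,0]
    - [0.0,0,0.0535,0,0,0]

```text
time: 11.25
eef_pos: [0.5007, 0.0242, 0.0982]
eef_rot: [0.0, 0.0, 1.0, 0.0]
force: [-0.5, -0.5, -1.2]
opening: 0.472
grip_force: 30.0
```

Call:
send_rows:
  hand: 0.055
  moves:
    - [0,0,0,0,0,0]
    - [0,0,0,0,0,0]
    - [0,0,0,0,0,0]
    - [0,0,0,0,0,0]
    - [0,0,-0.02,0,0,0]
    - [0,0,-0.05,0,0,0]
    - [0,0,-0.05,0,0,0]
    - [0,0,-0.05,0,0,0]

```text
time: 12.05
eef_pos: [0.5007, 0.0242, 0.1482]
eef_rot: [0.001, 0.0, 1.0, 0.0]
force: [-0.3, 0.1, -0.4]
opening: 0.63
grip_force: 0.0
```

Run:
```python
from h import *
near(z0=.026)
goal(.503,-.0375,.112)
```

```text
pulley [0.5014 0.0246 0.0204] n 2953 col [186. 184. 182.] topz 0.0453 bush n 581 [0.5011 0.0244 0.0532]
now [0.5002 0.0242 0.1474] t 12.1 row [-0.0028, -0.0617, 0.0354] [0.01, -0.01, -0.02] steps 2.0
```

Pulley A is seated (top at 0.045). Now I turn 90° clockwise using the front-right post.

Call:
send_rows:
  hand: 0.03
  moves:
    - [0,0,-0.015,0,0,0]
    - [-0.002,-0.03,-0.015,0,0,0]
    - [-0.0025,-0.0615,-0.015,0,0,0]
    - [-0.0025,-0.0615,-0.015,0,0,0]
    - [-0.0025,-0.0615,0.0,0,0,0]
    - [-0.0025,-0.0615,0.02,0,0,0]
    - [-0.0025,-0.0615,0.035,0,0,0]
    - [-0.0025,-0.0615,0.035,0,0,0]

```text
time: 12.9
eef_pos: [0.5011, -0.037, 0.1101]
eef_rot: [-0.002, 0.0, 1.0, -0.0]
force: [-0.4, -0.3, 0.1]
opening: 0.349
grip_force: 0.0
```

Call:
send_rows:
  hand: 0.016
  moves:
    - [0,0,0,0,0,0]
    - [0,0,0,0,0,0]
    - [0,0,0,0,0,0]
    - [0,0,0,0,0,0]

```text
time: 13.3
eef_pos: [0.5032, -0.0373, 0.1133]
eef_rot: [0.0, 0.0, 1.0, 0.0]
force: [0.1, -0.5, 0.2]
opening: 0.193
grip_force: 0.0
```

Call:
send_rows:
  moves:
    - [0.0058,0.0064,0,0,0,0]
    - [0.011,0.0133,0,0,0,0]
    - [0.0154,0.0207,0,0,0,0]
    - [0.0191,0.0285,0,0,0,0]
    - [0.022,0.0367,0,0,0,0]
    - [0.0241,0.045,0,0,0,0]
    - [0.0254,0.0536,0,0,0,0]
    - [0.0258,0.0622,0,0,0,0]

```text
time: 14.1
eef_pos: [0.477, 0.0257, 0.1127]
eef_rot: [-0.0, 0.0, 1.0, 0.0]
force: [-1.1, -0.5, 0.9]
opening: 0.18
grip_force: 0.4
```

Call:
send_rows:
  moves:
    - [-0.0004,0.0086,0,0,0,0]
    - [-0.0017,0.0172,0,0,0,0]
    - [-0.0038,0.0255,0,0,0,0]
    - [-0.0067,0.0337,0,0,0,0]
    - [-0.0104,0.0415,0,0,0,0]
    - [-0.0148,0.0489,0,0,0,0]
    - [-0.02,0.0559,0,0,0,0]
    - [-0.0258,0.064,0,0,0,0]

```text
time: 14.9
eef_pos: [0.5032, 0.0888, 0.1125]
eef_rot: [-0.0, 0.001, 1.0, -0.0]
force: [0.7, -0.0, -0.1]
opening: 0.185
grip_force: 0.0
```

Call:
send_rows:
  hand: 0.03
  moves:
    - [0,0,0,0,0,0]
    - [0,0,0,0,0,0]
    - [0,0,0,0,0,0]
    - [0,0,-0.05,0,0,0]
    - [0,0,-0.1,0,0,0]
    - [0,0,-0.12,0,0,0]
    - [0,0,-0.12,0,0,0]
    - [0,0,-0.12,0,0,0]

```text
time: 15.7
eef_pos: [0.5028, 0.0888, 0.2327]
eef_rot: [0.0, 0.0, 1.0, 0.0]
force: [-0.7, -0.0, -0.6]
opening: 0.347
grip_force: 0.0
```

Run:
```python
from h import *
c,p,d=snap('wrist','w7.png'); o=posts(c,d)
for q in o: print(round(np.degrees(np.arctan2(q[1]-.0245,q[0]-.565)),1))
pulleys(c,p,d)
near(z0=.026,x=.565,y=.0905)
goal(.4724,.3636,.148)
```

```text
post [ 0.5031 -0.0373  0.0749] [0.009 0.009 0.002] 124
post [0.5031 0.0866 0.075 ] [0.009 0.009 0.003] 121
post [0.6271 0.0868 0.0749] [0.009 0.008 0.003] 81
-135.1
134.9
45.1
blob [0.348  0.3018 0.0253] px [595.  34.] n 3416 col [43. 40. 37.] zmax 0.019
blob [0.3969 0.0864 0.0301] px [312.  98.] n 4883 col [68. 68. 65.] zmax 0.0264
blob [ 0.3846 -0.1343  0.0157] px [38. 87.] n 817 col [193. 187. 176.] zmax 0.0208
blob [0.4126 0.2154 0.0205] px [471. 119.] n 2179 col [164. 161. 160.] zmax 0.0277
blob [ 0.4145 -0.0494  0.0158] px [145. 122.] n 1193 col [240. 236. 182.] zmax 0.0174
blob [0.4737 0.3573 0.0182] px [624. 194.] n 1349 col [228. 226. 224.] zmax 0.0272
blob [0.4798 0.2778 0.0208] px [532. 201.] n 1829 col [239. 163. 198.] zmax 0.0276
blob [0.5387 0.0274 0.0778] px [244. 252.] n 18987 col [218. 216. 218.] zmax 0.0296
blob [0.5595 0.382  0.0169] px [627. 284.] n 886 col [239. 160. 196.] zmax 0.0273
blob [0.6537 0.0644 0.0124] px [290. 370.] n 341 col [205. 203. 206.] zmax 0.0261
blob [0.682  0.0409 0.0062] px [269. 394.] n 105 col [75. 81. 78.] zmax 0.0237
pulley [0.5654 0.0882 0.0204] n 1349 col [237. 236. 235.] topz 0.0452 bush n 262 [0.5653 0.0886 0.0532]
now [0.5023 0.0886 0.2315] t 15.8 row [0.0299, 0.275, 0.0835] [-0.02, -0.1, -0.03] steps 6.0
```

The table is in a click and pulley A sits at +y. Next is pulley B.

Call:
send_rows:
  hand: 0.06
  moves:
    - [0.03,0.275,0.0,0,0,0]
    - [0.03,0.275,0.0,0,0,0]
    - [0.03,0.275,0.0,0,0,0]
    - [0.03,0.275,0.0,0,0,0]
    - [0.03,0.275,0.02,0,0,0]
    - [0.03,0.275,0.06,0,0,0]
    - [0.03,0.275,0.083,0,0,0]
    - [0.03,0.275,0.083,0,0,0]

```text
time: 16.6
eef_pos: [0.4702, 0.3629, 0.1441]
eef_rot: [-0.004, -0.001, 1.0, -0.003]
force: [0.7, -0.9, -0.3]
opening: 0.688
grip_force: 0.0
```

Call:
send_rows:
  moves:
    - [0,0,0,0,0,0]
    - [0,0,0,0,0,0]
    - [0,0,0,0,0,0]

```text
time: 16.9
eef_pos: [0.4741, 0.3636, 0.1515]
eef_rot: [0.001, 0.001, 1.0, 0.001]
force: [-0.4, 0.3, -0.2]
opening: 0.685
grip_force: 0.0
```

Run:
```python
from h import *
r=near()
goal(r[0],r[1],.0718)
```

```text
pulley [0.4724 0.3641 0.0204] n 2377 col [210. 207. 205.] topz 0.0193 bush n 452 [0.472  0.3639 0.0273]
now [0.4739 0.3637 0.1514] t 16.9 row [0.0016, 0.0003, 0.0796] [0.1, 0.11, -0.09] steps 2.0
```

Call:
send_rows:
  moves:
    - [0.001,0,0.02,0,0,0]
    - [0.001,0,0.045,0,0,0]
    - [0.001,0,0.065,0,0,0]
    - [0.001,0,0.078,0,0,0]
    - [0.001,0,0.078,0,0,0]
    - [0.001,0,0.078,0,0,0]

```text
time: 17.55
eef_pos: [0.4725, 0.364, 0.0725]
eef_rot: [0.0, 0.0, 1.0, 0.0]
force: [0.4, 0.6, 1.1]
opening: 0.689
grip_force: 0.0
```

Call:
send_rows:
  hand: 0.035
  moves:
    - [0,0,0,0,0,0]
    - [0,0,0,0,0,0]
    - [0,0,0,0,0,0]
    - [0,0,0,0,0,0]
    - [0,0,0,0,0,0]
    - [0,0,-0.04,0,0,0]
    - [0,0,-0.08,0,0,0]
    - [0,0,-0.12,0,0,0]

```text
time: 18.35
eef_pos: [0.4717, 0.3636, 0.1928]
eef_rot: [-0.0, 0.0, 1.0, -0.0]
force: [1.0, 0.7, -0.8]
opening: 0.474
grip_force: 30.0
```

Call:
send_rows:
  moves:
    - [-0.027,-0.3395,0,0,0,0]
    - [-0.027,-0.3395,0,0,0,0]
    - [-0.027,-0.3395,0,0,0,0]
    - [-0.027,-0.3395,0,0,0,0]
    - [-0.027,-0.3395,0,0,0,0]
    - [-0.027,-0.3395,0,0,0,0]
    - [-0.027,-0.3395,0,0,0,0]
    - [-0.027,-0.3395,0.02,0,0,0]

```text
time: 19.15
eef_pos: [0.5003, 0.018, 0.1737]
eef_rot: [0.002, 0.004, 1.0, -0.0]
force: [1.2, -0.3, -1.8]
opening: 0.478
grip_force: 30.0
```

Call:
send_rows:
  moves:
    - [0,0,0.02,0,0,0]
    - [0,0,0.02,0,0,0]
    - [0,0,0.02,0,0,0]
    - [0,0,0.02,0,0,0]

```text
time: 19.55
eef_pos: [0.4994, 0.0247, 0.1527]
eef_rot: [0.001, -0.0, 1.0, 0.0]
force: [-0.5, -0.1, -1.2]
opening: 0.472
grip_force: 30.0
```

Run:
```python
from h import *
near(z0=readout.state()['eef_pos'][2]-.0725)
goal(.4997,.0244,.0985)
```

```text
pulley [0.4976 0.025  0.0204] n 3775 col [172. 169. 168.] topz 0.0999 bush n 650 [0.4967 0.0252 0.1077]
now [0.4994 0.0247 0.1527] t 19.6 row [-0.0002, -0.0003, 0.0542] [0.02, 0.08, 0.01] steps 2.0
```

Call:
send_rows:
  moves:
    - [0.0,0,0.02,0,0,0]
    - [0.0,0,0.035,0,0,0]
    - [0.0,0,0.045,0,0,0]
    - [0.0,0,0.05,0,0,0]
    - [0.0,0,0.053,0,0,0]
    - [0.0,0,0.054,0,0,0]
    - [0.0,0,0.054,0,0,0]

```text
time: 20.3
eef_pos: [0.4992, 0.0244, 0.0982]
eef_rot: [0.0, 0.0, 1.0, 0.0]
force: [-0.6, -0.1, -0.9]
opening: 0.47
grip_force: 30.0
```

Call:
send_rows:
  hand: 0.055
  moves:
    - [0,0,0,0,0,0]
    - [0,0,0,0,0,0]
    - [0,0,0,0,0,0]
    - [0,0,0,0,0,0]
    - [0,0,-0.02,0,0,0]
    - [0,0,-0.05,0,0,0]
    - [0,0,-0.05,0,0,0]
    - [0,0,-0.05,0,0,0]

```text
time: 21.1
eef_pos: [0.4992, 0.0245, 0.1482]
eef_rot: [0.001, 0.0, 1.0, 0.0]
force: [0.5, 0.2, -0.1]
opening: 0.632
grip_force: 0.0
```

Run:
```python
from h import *
near(z0=.026)
goal(.503,-.0375,.112)
```

```text
pulley [0.4995 0.0247 0.0204] n 2968 col [185. 182. 181.] topz 0.0453 bush n 583 [0.4992 0.0246 0.0533]
now [0.4987 0.0244 0.1474] t 21.1 row [-0.0043, -0.0619, 0.0354] [0.01, -0.01, -0.02] steps 2.0
```

Seated. Turning the table 90° clockwise again, then on to pulley C.

Call:
send_rows:
  hand: 0.03
  moves:
    - [0,0,-0.015,0,0,0]
    - [-0.002,-0.03,-0.015,0,0,0]
    - [-0.004,-0.0615,-0.015,0,0,0]
    - [-0.004,-0.0615,-0.015,0,0,0]
    - [-0.004,-0.0615,0.0,0,0,0]
    - [-0.004,-0.0615,0.02,0,0,0]
    - [-0.004,-0.0615,0.035,0,0,0]
    - [-0.004,-0.0615,0.035,0,0,0]

```text
time: 21.95
eef_pos: [0.5011, -0.0368, 0.1101]
eef_rot: [-0.002, 0.0, 1.0, -0.0]
force: [-0.4, -0.3, 0.2]
opening: 0.343
grip_force: 0.0
```

Call:
send_rows:
  hand: 0.016
  moves:
    - [0,0,0,0,0,0]
    - [0,0,0,0,0,0]
    - [0,0,0,0,0,0]
    - [0,0,0,0,0,0]

```text
time: 22.35
eef_pos: [0.5032, -0.0371, 0.1133]
eef_rot: [0.0, 0.0, 1.0, 0.0]
force: [0.6, 0.4, -0.9]
opening: 0.195
grip_force: 0.0
```

Call:
send_rows:
  moves:
    - [0.0058,0.0064,0,0,0,0]
    - [0.011,0.0133,0,0,0,0]
    - [0.0154,0.0207,0,0,0,0]
    - [0.0191,0.0285,0,0,0,0]
    - [0.022,0.0367,0,0,0,0]
    - [0.0241,0.045,0,0,0,0]
    - [0.0254,0.0536,0,0,0,0]
    - [0.0258,0.0622,0,0,0,0]

```text
time: 23.15
eef_pos: [0.477, 0.0259, 0.1127]
eef_rot: [-0.0, 0.0, 1.0, 0.0]
force: [-0.2, 0.1, 0.4]
opening: 0.185
grip_force: 0.4
```

Call:
send_rows:
  moves:
    - [-0.0004,0.0086,0,0,0,0]
    - [-0.0017,0.0172,0,0,0,0]
    - [-0.0038,0.0255,0,0,0,0]
    - [-0.0067,0.0337,0,0,0,0]
    - [-0.0104,0.0415,0,0,0,0]
    - [-0.0148,0.0489,0,0,0,0]
    - [-0.02,0.0559,0,0,0,0]
    - [-0.0258,0.064,0,0,0,0]

```text
time: 23.95
eef_pos: [0.5033, 0.089, 0.1126]
eef_rot: [-0.0, 0.001, 1.0, -0.0]
force: [-0.7, -0.4, 0.5]
opening: 0.186
grip_force: 0.0
```

Call:
send_rows:
  hand: 0.03
  moves:
    - [0,0,0,0,0,0]
    - [0,0,0,0,0,0]
    - [0,0,0,0,0,0]
    - [0,0,-0.05,0,0,0]
    - [0,0,-0.1,0,0,0]
    - [0,0,-0.12,0,0,0]
    - [0,0,-0.12,0,0,0]
    - [0,0,-0.12,0,0,0]

```text
time: 24.75
eef_pos: [0.5028, 0.089, 0.2327]
eef_rot: [0.0, 0.0, 1.0, 0.0]
force: [0.4, 0.1, -0.8]
opening: 0.346
grip_force: 0.0
```

Run:
```python
from h import *
c,p,d=snap('wrist','w8.png'); o=posts(c,d)
for q in o: print(round(np.degrees(np.arctan2(q[1]-.0245,q[0]-.565)),1))
near(z0=.026,x=.565,y=.0905)
r=near(x=.4126,y=.2154)
goal(r[0],r[1],.148)
```

```text
post [ 0.5031 -0.0373  0.075 ] [0.009 0.01  0.003] 127
post [0.503  0.0867 0.0749] [0.01  0.009 0.003] 119
post [0.627  0.0867 0.0748] [0.011 0.009 0.003] 90
-135.1
134.9
45.1
pulley [0.5656 0.0901 0.0204] n 1353 col [236. 235. 234.] topz 0.0452 bush n 263 [0.5654 0.0897 0.0532]
pulley [0.4126 0.2156 0.0205] n 1820 col [164. 162. 161.] topz 0.0193 bush n 353 [0.4127 0.2154 0.0273]
now [0.5023 0.0889 0.2314] t 24.9 row [0.0896, 0.1268, 0.0835] [-0.04, -0.12, -0.03] steps 4.0
```

Call:
send_rows:
  hand: 0.06
  moves:
    - [0.09,0.1267,0.0,0,0,0]
    - [0.09,0.1267,0.0,0,0,0]
    - [0.09,0.1267,0.02,0,0,0]
    - [0.09,0.1267,0.06,0,0,0]
    - [0.09,0.1267,0.085,0,0,0]
    - [0.09,0.1267,0.085,0,0,0]
    - [0.09,0.1267,0.085,0,0,0]

```text
time: 25.6
eef_pos: [0.413, 0.2154, 0.1477]
eef_rot: [-0.001, 0.001, 1.0, -0.0]
force: [0.7, -0.7, 0.7]
opening: 0.681
grip_force: 0.0
```

Run:
```python
from h import *
r=near()
goal(r[0],r[1],.0725)
```

```text
pulley [0.412  0.2164 0.0204] n 2439 col [234. 232. 231.] topz 0.0192 bush n 468 [0.4117 0.2166 0.0273]
now [0.4136 0.2156 0.1486] t 25.6 row [0.0016, 0.0007, 0.0761] [0.01, 0.03, -0.07] steps 2.0
```

Call:
send_rows:
  moves:
    - [0.001,0.0005,0.02,0,0,0]
    - [0.001,0.0005,0.045,0,0,0]
    - [0.001,0.0005,0.065,0,0,0]
    - [0.001,0.0005,0.0755,0,0,0]
    - [0.001,0.0005,0.0755,0,0,0]
    - [0.001,0.0005,0.0755,0,0,0]

```text
time: 26.25
eef_pos: [0.4128, 0.2166, 0.0734]
eef_rot: [0.001, 0.0, 1.0, 0.0]
force: [0.4, 0.0, 0.6]
opening: 0.693
grip_force: 0.0
```

Call:
send_rows:
  hand: 0.035
  moves:
    - [0,0,0,0,0,0]
    - [0,0,0,0,0,0]
    - [0,0,0,0,0,0]
    - [0,0,0,0,0,0]
    - [0,0,0,0,0,0]
    - [0,0,-0.04,0,0,0]
    - [0,0,-0.08,0,0,0]
    - [0,0,-0.12,0,0,0]

```text
time: 27.05
eef_pos: [0.4116, 0.216, 0.1934]
eef_rot: [-0.0, 0.0, 1.0, -0.0]
force: [1.1, 0.6, -1.6]
opening: 0.474
grip_force: 30.0
```

Call:
send_rows:
  moves:
    - [-0.087,-0.192,0,0,0,0]
    - [-0.087,-0.192,0,0,0,0]
    - [-0.087,-0.192,0,0,0,0]
    - [-0.087,-0.192,0,0,0,0]
    - [-0.087,-0.192,0,0,0,0]
    - [-0.087,-0.192,0.02,0,0,0]
    - [-0.087,-0.192,0.04,0,0,0]
    - [-0.087,-0.192,0.04,0,0,0]

```text
time: 27.85
eef_pos: [0.4972, 0.0245, 0.1499]
eef_rot: [-0.002, 0.0, 1.0, -0.0]
force: [-0.6, -0.1, -0.9]
opening: 0.476
grip_force: 30.0
```

Call:
send_rows:
  moves:
    - [0,0,0.0,0,0,0]
    - [0,0,0,0,0,0]
    - [0,0,0,0,0,0]

```text
time: 28.15
eef_pos: [0.4994, 0.0245, 0.1532]
eef_rot: [0.001, 0.0, 1.0, 0.0]
force: [-0.8, -0.6, 0.1]
opening: 0.475
grip_force: 30.0
```

Run:
```python
from h import *
near(z0=readout.state()['eef_pos'][2]-.0725)
goal(.4997,.0244,.0985)
```

```text
pulley [0.4972 0.0248 0.0205] n 3830 col [181. 179. 177.] topz 0.0997 bush n 686 [0.4968 0.0251 0.1076]
now [0.4993 0.0245 0.1531] t 28.2 row [-0.0003, -0.0001, 0.0546] [0.03, 0.08, -0.01] steps 2.0
```

Call:
send_rows:
  moves:
    - [0.0,0,0.02,0,0,0]
    - [0.0,0,0.035,0,0,0]
    - [0.0,0,0.045,0,0,0]
    - [0.0,0,0.05,0,0,0]
    - [0.0,0,0.053,0,0,0]
    - [0.0,0,0.0545,0,0,0]
    - [0.0,0,0.0545,0,0,0]

```text
time: 28.9
eef_pos: [0.4991, 0.0242, 0.0987]
eef_rot: [0.0, 0.0, 1.0, 0.0]
force: [-3.6, -0.2, 6.8]
opening: 0.475
grip_force: 30.0
```

Call:
send_rows:
  hand: 0.055
  moves:
    - [0,0,0,0,0,0]
    - [0,0,0,0,0,0]
    - [0,0,0,0,0,0]
    - [0,0,0,0,0,0]
    - [0,0,-0.02,0,0,0]
    - [0,0,-0.05,0,0,0]
    - [0,0,-0.1,0,0,0]
    - [0,0,-0.16,0,0,0]

```text
time: 29.7
eef_pos: [0.4983, 0.024, 0.2491]
eef_rot: [-0.001, 0.0, 1.0, -0.0]
force: [1.8, 0.1, 0.1]
opening: 0.635
grip_force: 0.0
```

Call:
send_rows:
  hand: 0.0
  moves:
    - [0,0,0.0,0,0,0]
    - [0,0,0,0,0,0]
    - [0,0,0,0,0,0]

```text
time: 30.0
eef_pos: [0.4983, 0.0243, 0.2467]
eef_rot: [-0.001, 0.0, 1.0, -0.0]
force: [-0.7, 0.8, -0.7]
opening: 0.439
grip_force: 0.0
```

Run:
```python
from h import *
near(z0=.026)
goal(.631,.0244,.24)
c,p,d=snap('wrist','w9.png'); P=cloud(c,d)
m=(P[...,2]>.145)&(P[...,2]<.154)&(d>.1)&(np.hypot(P[...,0]-.631,P[...,1]-.025)<.03); print('head',m.sum(),np.round(P[m].mean(0),4),np.ptp(P[m],0))
```

```text
pulley [0.4988 0.0247 0.0203] n 1490 col [172. 170. 168.] topz 0.0452 bush n 271 [0.4986 0.025  0.0533]
now [0.4982 0.0242 0.2463] t 30.1 row [-0.1328, 0.0002, 0.006] [-0.03, -0.14, -0.02] steps 3.0<stdin>:5: RuntimeWarning: Mean of empty slice.
  ret = um.true_divide(
Traceback (most recent call last):
ValueError: zero-size array to reduction operation maximum which has no identity
```

All three are loaded. Moving over the plunger head.

Call:
send_rows:
  moves:
    - [-0.045,0,0.0,0,0,0]
    - [-0.09,0,0,0,0,0]
    - [-0.1328,0,0,0,0,0]
    - [-0.1328,0,0,0,0,0]
    - [-0.1328,0,0,0,0,0]
    - [-0.1328,0,0.01,0,0,0]
    - [-0.1328,0,0.02,0,0,0]
    - [-0.1328,0,0.02,0,0,0]

```text
time: 30.9
eef_pos: [0.6302, 0.0243, 0.2261]
eef_rot: [-0.001, 0.0, 1.0, 0.0]
force: [-0.0, -0.2, -0.2]
opening: 0.004
grip_force: 0.0
```

Call:
send_rows:
  moves:
    - [0,0,0.005,0,0,0]
    - [0,0,0.01,0,0,0]
    - [0,0,0.015,0,0,0]
    - [0,0,0.02,0,0,0]
    - [0,0,0.024,0,0,0]
    - [0,0,0.026,0,0,0]
    - [0,0,0.026,0,0,0]
    - [0,0,0.026,0,0,0]

```text
time: 31.7
eef_pos: [0.6317, 0.0243, 0.2018]
eef_rot: [0.0, 0.0, 1.0, 0.0]
force: [-2.6, -0.5, 5.0]
opening: 0.005
grip_force: 2.3
```

Run:
```python
from h import *
s=readout.state(); print(s['force'],s['wrist_torque']); goal(.631,.0244,.2)
c,p,d=snap('side','s2.png'); P=cloud(c,d)
m=(abs(P[...,0]-.631)<.02)&(abs(P[...,1]-.026)<.022)&(P[...,2]>.12)&(P[...,2]<.16)
k=m&(p.mean(2)<85); print(np.round(np.percentile(P[k][:,2],[50,90,98]),4) if k.any() else None)
cv2.imwrite('pics/c3.png',cv2.resize(cv2.imread('pics/s2.png')[160:300,200:400],(800,560),interpolation=cv2.INTER_CUBIC))
```

```text
[-2.61130027 -0.45472502  4.98678932] [0.03783044 0.42951668 0.02463079]
now [0.6317 0.0243 0.2018] t 31.7 row [0.0007, 0.0001, 0.0018] [0.02, 0.01, -0.02] steps 1.0
[0.1343 0.1504 0.1541]
```

View pics/c3.png

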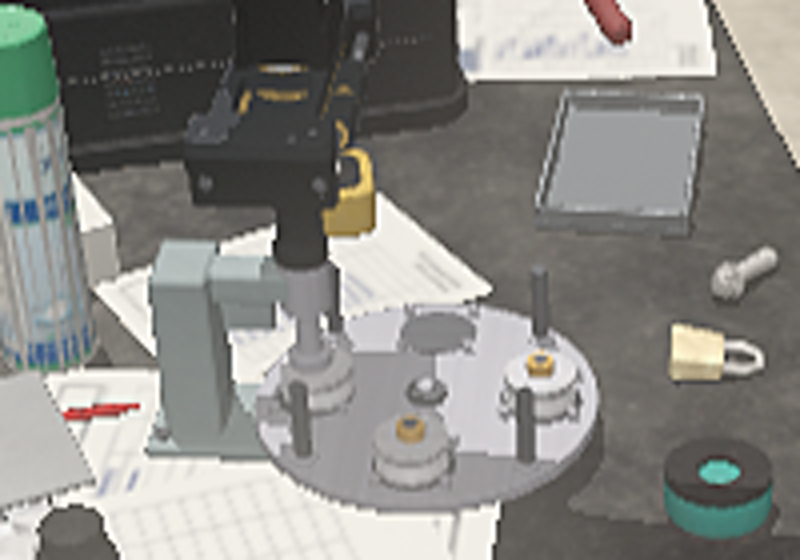

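The foot is nearly on the pulley (px 320,370 in the crop), the fingers are on the head, and the force is 5 N. I'll press further to the stop.

Call:
send_rows:
  moves:
    - [0,0,0.002,0,0,0]
    - [0,0,0.004,0,0,0]
    - [0,0,0.006,0,0,0]
    - [0,0,0.006,0,0,0]
    - [0,0,0.006,0,0,0]

```text
time: 32.25
eef_pos: [0.632, 0.0242, 0.2002]
eef_rot: [0.001, 0.0, 1.0, 0.001]
force: [-18.5, -0.3, 39.0]
opening: 0.007
grip_force: 19.3
```

At the stop (0.2002, 39 N). Lifting, then turning for the second pulley.

Call:
send_rows:
  moves:
    - [0,0,-0.006,0,0,0]
    - [0,0,-0.02,0,0,0]
    - [0,0,-0.045,0,0,0]
    - [0,0,-0.065,0,0,0]
    - [0.045,-0.03,-0.065,0,0,0]
    - [0.085,-0.05,-0.065,0,0,0]
    - [0.128,-0.062,-0.065,0,0,0]
    - [0.128,-0.062,-0.065,0,0,0]

```text
time: 33.05
eef_pos: [0.4991, -0.0405, 0.2603]
eef_rot: [-0.001, 0.002, 1.0, 0.001]
force: [-0.4, -0.0, 0.4]
opening: 0.006
grip_force: 0.0
```

Call:
send_rows:
  hand: 0.03
  moves:
    - [0,0,0.0,0,0,0]
    - [0,0,0.03,0,0,0]
    - [0,0,0.06,0,0,0]
    - [0,0,0.07,0,0,0]
    - [0,0,0.07,0,0,0]

```text
time: 33.55
eef_pos: [0.5038, -0.0374, 0.1897]
eef_rot: [-0.001, -0.0, 1.0, -0.0]
force: [-0.0, -0.4, -0.2]
opening: 0.323
grip_force: 0.0
```

Run:
```python
from h import *
goal(.503,-.0373,.112)
c,p,d=snap('side','s3.png'); P=cloud(c,d)
m=(abs(P[...,0]-.631)<.02)&(abs(P[...,1]-.026)<.03)&(P[...,2]>.125)&(P[...,2]<.165)
print(m.sum(),np.round(np.percentile(P[m][:,2],[50,90,98]),4))
c,p,d=snap('wrist','w10.png'); posts(c,d)
```

```text
now [ 0.5038 -0.0374  0.1897] t 33.5 row [0.0006, 0.0002, 0.0777] [-0.05, -0.15, 0.01] steps 2.0
151 [0.1464 0.149  0.1506]
post [ 0.5031 -0.0379  0.075 ] [0.009 0.009 0.004] 172
post [0.503  0.0859 0.075 ] [0.009 0.009 0.003] 177
```

Call:
send_rows:
  hand: 0.03
  moves:
    - [0.0006,0,0.03,0,0,0]
    - [0.0006,0,0.06,0,0,0]
    - [0.0006,0,0.0775,0,0,0]
    - [0.0006,0,0.0775,0,0,0]

```text
time: 34.05
eef_pos: [0.5028, -0.0376, 0.1125]
eef_rot: [-0.001, 0.0, 1.0, -0.0]
force: [-0.1, 0.2, 0.7]
opening: 0.347
grip_force: 0.0
```

Call:
send_rows:
  hand: 0.016
  moves:
    - [0,0,0,0,0,0]
    - [0,0,0,0,0,0]
    - [0,0,0,0,0,0]
    - [0,0,0,0,0,0]

```text
time: 34.45
eef_pos: [0.5036, -0.0377, 0.1141]
eef_rot: [0.001, 0.0, 1.0, 0.0]
force: [0.3, -1.1, -0.1]
opening: 0.189
grip_force: 0.0
```

Call:
send_rows:
  moves:
    - [0.0058,0.0064,0,0,0,0]
    - [0.011,0.0133,0,0,0,0]
    - [0.0154,0.0207,0,0,0,0]
    - [0.0191,0.0285,0,0,0,0]
    - [0.022,0.0367,0,0,0,0]
    - [0.0241,0.045,0,0,0,0]
    - [0.0254,0.0536,0,0,0,0]
    - [0.0258,0.0622,0,0,0,0]

```text
time: 35.25
eef_pos: [0.4772, 0.0253, 0.1132]
eef_rot: [-0.0, 0.0, 1.0, 0.0]
force: [0.1, -0.9, 0.3]
opening: 0.184
grip_force: 0.4
```

Call:
send_rows:
  moves:
    - [-0.0004,0.0086,0,0,0,0]
    - [-0.0017,0.0172,0,0,0,0]
    - [-0.0038,0.0255,0,0,0,0]
    - [-0.0067,0.0337,0,0,0,0]
    - [-0.0104,0.0415,0,0,0,0]
    - [-0.0148,0.0489,0,0,0,0]
    - [-0.02,0.0559,0,0,0,0]
    - [-0.0258,0.064,0,0,0,0]

```text
time: 36.05
eef_pos: [0.5034, 0.0884, 0.113]
eef_rot: [-0.0, 0.001, 1.0, -0.0]
force: [0.5, 0.4, -0.7]
opening: 0.186
grip_force: 0.0
```

Call:
send_rows:
  hand: 0.03
  moves:
    - [0,0,0,0,0,0]
    - [0,0,0,0,0,0]
    - [0,0,0,0,0,0]
    - [0,0,-0.05,0,0,0]
    - [0,0,-0.1,0,0,0]
    - [0,0,-0.14,0,0,0]
    - [0,0,-0.14,0,0,0]
    - [0,0,-0.14,0,0,0]

```text
time: 36.85
eef_pos: [0.5033, 0.0883, 0.254]
eef_rot: [0.001, 0.0, 1.0, 0.001]
force: [-0.3, -0.7, -0.8]
opening: 0.346
grip_force: 0.0
```

Run:
```python
from h import *
c,p,d=snap('wrist','w11.png'); o=posts(c,d)
for q in o: print(round(np.degrees(np.arctan2(q[1]-.0245,q[0]-.565)),1))
near(z0=.026,x=.565,y=.0905)
near(z0=.026,x=.565,y=-.0415)
goal(.631,.0244,.25)
```

```text
post [0.503  0.0867 0.0749] [0.01  0.009 0.003] 104
post [ 0.5033 -0.0373  0.0749] [0.009 0.01  0.003] 107
post [0.6269 0.087  0.0749] [0.01  0.009 0.003] 77
134.9
-135.0
45.3
pulley [0.5654 0.0908 0.0203] n 1206 col [237. 236. 235.] topz 0.0452 bush n 230 [0.5655 0.091  0.0531]
pulley [ 0.5602 -0.0381  0.0186] n 1050 col [239. 239. 239.] topz 0.0452 bush n 0 
now [0.5024 0.0882 0.2519] t 37.0 row [-0.1286, -0.0637, 0.0016] [-0.04, -0.13, -0.03] steps 3.0
```

Bushing 1 is home (no proud bushing points at the −y pulley). Pressing the second.

Call:
send_rows:
  hand: 0.0
  moves:
    - [-0.04,-0.02,0.0,0,0,0]
    - [-0.085,-0.045,0,0,0,0]
    - [-0.128,-0.0637,0,0,0,0]
    - [-0.128,-0.0637,0,0,0,0]
    - [-0.128,-0.0637,0,0,0,0]
    - [-0.128,-0.0637,0.015,0,0,0]
    - [-0.128,-0.0637,0.028,0,0,0]
    - [-0.128,-0.0637,0.028,0,0,0]

```text
time: 37.8
eef_pos: [0.6293, 0.0255, 0.2226]
eef_rot: [-0.002, -0.0, 1.0, 0.0]
force: [0.6, -0.0, 0.3]
opening: 0.009
grip_force: 0.0
```

Call:
send_rows:
  moves:
    - [0,0,0.005,0,0,0]
    - [0,0,0.01,0,0,0]
    - [0,0,0.015,0,0,0]
    - [0,0,0.02,0,0,0]
    - [0,0,0.025,0,0,0]
    - [0,0,0.0275,0,0,0]
    - [0,0,0.029,0,0,0]
    - [0,0,0.029,0,0,0]

```text
time: 38.6
eef_pos: [0.6313, 0.025, 0.2002]
eef_rot: [0.001, 0.0, 1.0, 0.001]
force: [-17.7, 1.2, 33.4]
opening: 0.005
grip_force: 17.3
```

Call:
send_rows:
  moves:
    - [0,0,0,0,0,0]
    - [0,0,0,0,0,0]

```text
time: 38.8
eef_pos: [0.6313, 0.025, 0.2003]
eef_rot: [0.001, 0.0, 1.0, 0.001]
force: [-16.8, 0.3, 34.4]
opening: 0.006
grip_force: 17.2
```

Stop reached. Lifting, turning, then to the head for the third.

Call:
send_rows:
  moves:
    - [0,0,-0.006,0,0,0]
    - [0,0,-0.02,0,0,0]
    - [0,0,-0.045,0,0,0]
    - [0,0,-0.063,0,0,0]
    - [0.045,-0.03,-0.063,0,0,0]
    - [0.085,-0.05,-0.063,0,0,0]
    - [0.128,-0.062,-0.063,0,0,0]
    - [0.128,-0.062,-0.063,0,0,0]

```text
time: 39.6
eef_pos: [0.4986, -0.0401, 0.259]
eef_rot: [-0.001, 0.002, 1.0, 0.001]
force: [0.9, -0.1, -0.6]
opening: 0.006
grip_force: 0.0
```

Call:
send_rows:
  hand: 0.03
  moves:
    - [0,0,0.0,0,0,0]
    - [0,0,0.03,0,0,0]
    - [0,0,0.06,0,0,0]
    - [0,0,0.07,0,0,0]
    - [0,0,0.07,0,0,0]

```text
time: 40.1
eef_pos: [0.5032, -0.0369, 0.1882]
eef_rot: [-0.001, -0.0, 1.0, -0.0]
force: [0.5, -0.5, 0.2]
opening: 0.319
grip_force: 0.0
```

Run:
```python
from h import *
goal(.503,-.0373,.112)
```

```text
now [ 0.5032 -0.0369  0.1882] t 40.1 row [0.0, -0.0003, 0.0762] [-0.05, -0.14, 0.01] steps 2.0
```

Call:
send_rows:
  hand: 0.03
  moves:
    - [0,-0.0005,0.03,0,0,0]
    - [0,-0.0005,0.06,0,0,0]
    - [0,-0.0005,0.076,0,0,0]
    - [0,-0.0005,0.076,0,0,0]

```text
time: 40.5
eef_pos: [0.5031, -0.0376, 0.1126]
eef_rot: [-0.001, 0.0, 1.0, -0.0]
force: [0.8, 0.2, 0.3]
opening: 0.343
grip_force: 0.0
```

Call:
send_rows:
  hand: 0.016
  moves:
    - [0,0,0,0,0,0]
    - [0,0,0,0,0,0]
    - [0,0,0,0,0,0]
    - [0,0,0,0,0,0]

```text
time: 40.9
eef_pos: [0.5036, -0.0377, 0.1141]
eef_rot: [0.001, 0.0, 1.0, 0.0]
force: [-0.7, 0.4, -0.7]
opening: 0.195
grip_force: 0.0
```

Call:
send_rows:
  moves:
    - [0.0058,0.0064,0,0,0,0]
    - [0.011,0.0133,0,0,0,0]
    - [0.0154,0.0207,0,0,0,0]
    - [0.0191,0.0285,0,0,0,0]
    - [0.022,0.0367,0,0,0,0]
    - [0.0241,0.045,0,0,0,0]
    - [0.0254,0.0536,0,0,0,0]
    - [0.0258,0.0622,0,0,0,0]

```text
time: 41.7
eef_pos: [0.4772, 0.0253, 0.1132]
eef_rot: [-0.0, 0.0, 1.0, 0.0]
force: [-0.7, -0.2, 0.6]
opening: 0.189
grip_force: 0.4
```

Call:
send_rows:
  moves:
    - [-0.0004,0.0086,0,0,0,0]
    - [-0.0017,0.0172,0,0,0,0]
    - [-0.0038,0.0255,0,0,0,0]
    - [-0.0067,0.0337,0,0,0,0]
    - [-0.0104,0.0415,0,0,0,0]
    - [-0.0148,0.0489,0,0,0,0]
    - [-0.02,0.0559,0,0,0,0]
    - [-0.0258,0.064,0,0,0,0]

```text
time: 42.5
eef_pos: [0.5034, 0.0884, 0.1131]
eef_rot: [-0.0, 0.001, 1.0, -0.0]
force: [-0.1, -0.1, -1.0]
opening: 0.183
grip_force: 0.0
```

Call:
send_rows:
  hand: 0.03
  moves:
    - [0,0,0,0,0,0]
    - [0,0,0,0,0,0]
    - [0,0,0,0,0,0]
    - [0,0,-0.05,0,0,0]
    - [0,0,-0.1,0,0,0]
    - [0,0,-0.14,0,0,0]
    - [0,0,-0.14,0,0,0]
    - [0,0,-0.14,0,0,0]

```text
time: 43.3
eef_pos: [0.5033, 0.0884, 0.254]
eef_rot: [0.001, 0.0, 1.0, 0.001]
force: [0.0, 1.2, -0.8]
opening: 0.345
grip_force: 0.0
```

Run:
```python
from h import *
c,p,d=snap('wrist','w12.png'); o=posts(c,d)
for q in o: print(round(np.degrees(np.arctan2(q[1]-.0245,q[0]-.565)),1))
near(z0=.026,x=.565,y=-.0415)
near(z0=.026,x=.499,y=.0245)
goal(.631,.0244,.25)
```

```text
post [0.503  0.0866 0.075 ] [0.009 0.009 0.003] 104
post [ 0.5033 -0.0372  0.075 ] [0.009 0.009 0.003] 107
post [0.6269 0.0868 0.0749] [0.009 0.009 0.003] 78
134.9
-135.0
45.2
pulley [ 0.5607 -0.0397  0.0192] n 1089 col [239. 239. 238.] topz 0.0451 bush n 0 
pulley [0.5014 0.0274 0.0203] n 1716 col [239. 240. 241.] topz 0.0452 bush n 0 
now [0.5025 0.0882 0.2519] t 43.5 row [-0.1286, -0.0638, 0.0017] [-0.04, -0.12, -0.03] steps 3.0
```

Two are home. Pressing the third, then hovering over the front nest.

Call:
send_rows:
  hand: 0.0
  moves:
    - [-0.04,-0.02,0.0,0,0,0]
    - [-0.085,-0.045,0,0,0,0]
    - [-0.128,-0.0637,0,0,0,0]
    - [-0.128,-0.0637,0,0,0,0]
    - [-0.128,-0.0637,0,0,0,0]
    - [-0.128,-0.0637,0.015,0,0,0]
    - [-0.128,-0.0637,0.028,0,0,0]
    - [-0.128,-0.0637,0.028,0,0,0]

```text
time: 44.25
eef_pos: [0.6293, 0.0255, 0.2227]
eef_rot: [-0.002, -0.0, 1.0, 0.0]
force: [-0.7, 1.2, -0.2]
opening: 0.006
grip_force: 0.0
```

Call:
send_rows:
  moves:
    - [0,0,0.005,0,0,0]
    - [0,0,0.01,0,0,0]
    - [0,0,0.015,0,0,0]
    - [0,0,0.02,0,0,0]
    - [0,0,0.025,0,0,0]
    - [0,0,0.0275,0,0,0]
    - [0,0,0.029,0,0,0]
    - [0,0,0.029,0,0,0]

```text
time: 45.05
eef_pos: [0.6313, 0.025, 0.2003]
eef_rot: [0.001, 0.0, 1.0, 0.001]
force: [-17.6, 2.0, 34.8]
opening: 0.007
grip_force: 17.4
```

Call:
send_rows:
  moves:
    - [0,0,0,0,0,0]
    - [0,0,0,0,0,0]

```text
time: 45.25
eef_pos: [0.6313, 0.025, 0.2002]
eef_rot: [0.001, 0.0, 1.0, 0.001]
force: [-17.4, 1.5, 34.3]
opening: 0.006
grip_force: 17.3
```

Call:
send_rows:
  moves:
    - [0,0,-0.006,0,0,0]
    - [0,0,-0.02,0,0,0]
    - [0,0,-0.045,0,0,0]
    - [0,0,-0.063,0,0,0]
    - [0.045,0,-0.063,0,0,0]
    - [0.085,0,-0.063,0,0,0]
    - [0.13,0.003,-0.063,0,0,0]
    - [0.13,0.003,-0.063,0,0,0]

```text
time: 46.05
eef_pos: [0.4965, 0.0274, 0.2587]
eef_rot: [-0.002, 0.0, 1.0, 0.001]
force: [0.1, 0.9, 0.6]
opening: 0.004
grip_force: 0.0
```

Call:
send_rows:
  hand: 0.055
  moves:
    - [0,0,0.0,0,0,0]
    - [0,0,0.03,0,0,0]
    - [0,0,0.07,0,0,0]
    - [0,0,0.11,0,0,0]
    - [0,0,0.11,0,0,0]
    - [0,0,0.11,0,0,0]

```text
time: 46.65
eef_pos: [0.5021, 0.0274, 0.1499]
eef_rot: [-0.0, 0.0, 1.0, -0.001]
force: [0.6, 0.5, -0.1]
opening: 0.468
grip_force: 0.0
```

Run:
```python
from h import *
r=near(z0=.026); goal(r[0],r[1],.099)
c,p,d=snap('side'); P=cloud(c,d)
m=(abs(P[...,0]-.631)<.02)&(abs(P[...,1]-.026)<.03)&(P[...,2]>.125)&(P[...,2]<.165)
print(m.sum(),np.round(np.percentile(P[m][:,2],[50,90,98]),4))
c,p,d=snap('top'); P=cloud(c,d)
m=(np.abs(P[...,2]-.016)<.006)&(abs(P[...,0]-.46)<.1)&(abs(P[...,1]+.285)<.12)
rc=cv2.minAreaRect((P[m][:,:2]*1000).astype(np.float32)); print(rc,m.sum())
rc=cv2.minAreaRect((P[viewer.outline_of('tray','top')[0]['region']][:,:2]*1000).astype(np.float32)); print(rc)
m=(P[...,2]>.001)&(P[...,2]<.02)&(abs(P[...,0]-.46)<.1)&(abs(P[...,1]+.285)<.12)
print(np.round(np.percentile(P[m],[1,99],axis=0),3))
```

```text
pulley [0.5013 0.0269 0.0204] n 3521 col [179. 176. 175.] topz 0.0453 bush n 0 
now [0.5026 0.0276 0.1509] t 46.7 row [0.0014, -0.0007, 0.0519] [-0.01, 0.11, -0.05] steps 2.0
153 [0.1463 0.1495 0.1509]
((436.0794677734375, -273.11785888671875), (205.08328247070312, 160.4593048095703), 86.37235260009766) 435
((421.3930358886719, -152.95703125), (146.59083557128906, 478.5355224609375), 16.54510498046875)
[[ 0.363 -0.4    0.001]
 [ 0.557 -0.169  0.018]]
```

All three were pressed to the stop and the plunger is up. Gripping the front pulley, then going over the tray to measure it.

Call:
send_rows:
  hand: 0.055
  moves:
    - [0.001,-0.0005,0.0,0,0,0]
    - [0.001,-0.0005,0.0,0,0,0]
    - [0.001,-0.0005,0.02,0,0,0]
    - [0.001,-0.0005,0.04,0,0,0]
    - [0.001,-0.0005,0.051,0,0,0]
    - [0.001,-0.0005,0.051,0,0,0]
    - [0.001,-0.0005,0.051,0,0,0]

```text
time: 47.55
eef_pos: [0.5003, 0.0272, 0.0988]
eef_rot: [0.0, 0.0, 1.0, 0.0]
force: [-0.2, -0.4, 0.5]
opening: 0.627
grip_force: 0.0
```

Call:
send_rows:
  hand: 0.035
  moves:
    - [0,0,0,0,0,0]
    - [0,0,0,0,0,0]
    - [0,0,0,0,0,0]
    - [0,0,0,0,0,0]
    - [0,0,0,0,0,0]
    - [0,0,-0.04,0,0,0]
    - [0,0,-0.09,0,0,0]
    - [0,0,-0.14,0,0,0]

```text
time: 48.35
eef_pos: [0.4995, 0.0272, 0.2396]
eef_rot: [-0.001, 0.0, 1.0, -0.0]
force: [1.7, 1.3, -1.1]
opening: 0.471
grip_force: 30.0
```

Call:
send_rows:
  moves:
    - [0.041,-0.312,0,0,0,0]
    - [0.041,-0.312,0,0,0,0]
    - [0.041,-0.312,0,0,0,0]
    - [0.041,-0.312,0,0,0,0]
    - [0.041,-0.312,0,0,0,0]
    - [0.041,-0.312,0,0,0,0]
    - [0.041,-0.312,0,0,0,0]
    - [0.041,-0.312,0,0,0,0]

```text
time: 49.15
eef_pos: [0.4576, -0.2876, 0.2381]
eef_rot: [-0.0, 0.003, 1.0, -0.0]
force: [-0.0, 0.1, -0.4]
opening: 0.477
grip_force: 30.0
```

Call:
send_rows:
  moves:
    - [0,0,0,0,0,0]
    - [0,0,0,0,0,0]
    - [0,0,0,0,0,0]

```text
time: 49.45
eef_pos: [0.4595, -0.2833, 0.2382]
eef_rot: [0.0, -0.001, 1.0, 0.0]
force: [-0.7, 0.3, -1.2]
opening: 0.47
grip_force: 30.0
```

Run:
```python
from h import *
c,p,d=snap('wrist','w13.png'); P=cloud(c,d); goal(.46,-.285,.2)
rg=viewer.outline_of('tray','wrist')
if rg:
    print(rg[0]['confidence'],rg[0]['box'])
m=(P[...,2]>.0125)&(P[...,2]<.02)&(d>.12)&(abs(P[...,0]-.46)<.09)&(abs(P[...,1]+.285)<.12)
q=P[m]; print(len(q),np.round(np.percentile(q,[1,50,99],axis=0),4)); print(cv2.minAreaRect((q[:,:2]*1000).astype(np.float32)))
```

```text
now [ 0.4594 -0.2836  0.2382] t 49.5 row [-0.0005, -0.0015, 0.0382] [0.03, 0.01, 0.09] steps 1.0
0.92 [213.8, 160.1, 404.1, 284.0]
2289 [[ 0.4072 -0.3776  0.0127]
 [ 0.437  -0.3034  0.0149]
 [ 0.5172 -0.2055  0.0167]]
((462.7529602050781, -291.64385986328125), (170.37301635742188, 104.22657775878906), 86.49505615234375)
```

View pics/w13.png

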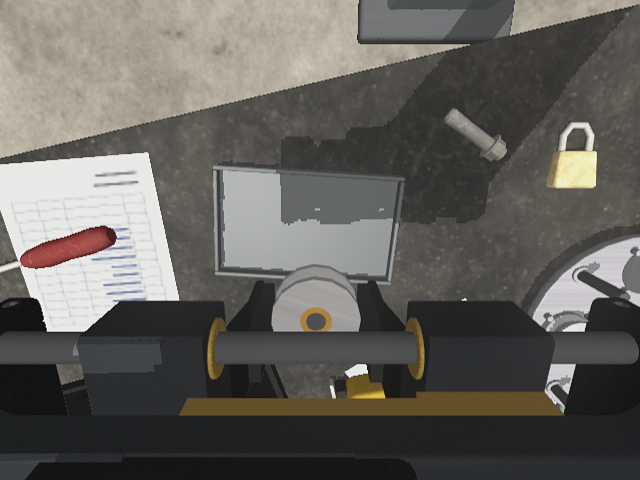

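The tray is at centre (0.463,−0.292) with yaw about −3.5°, px (310,222), and the held pulley has its bushing flush. I'll place at three staggered spots, this one at the far-left.

Call:
send_rows:
  moves:
    - [-0.0266,0.0246,0.03,0,0,0]
    - [-0.0266,0.0246,0.075,0,0,0]
    - [-0.0266,0.0246,0.115,0,0,0]
    - [-0.0266,0.0246,0.14,0,0,0]
    - [-0.0266,0.0246,0.152,0,0,0]
    - [-0.0266,0.0246,0.158,0,0,0]
    - [-0.0266,0.0246,0.1605,0,0,0]
    - [-0.0266,0.0246,0.1605,0,0,0]

```text
time: 50.35
eef_pos: [0.4862, -0.2603, 0.0787]
eef_rot: [0.001, 0.0, 1.0, -0.0]
force: [-0.1, 0.4, -1.5]
opening: 0.474
grip_force: 30.0
```

Call:
send_rows:
  hand: 0.05
  moves:
    - [0,0,0,0,0,0]
    - [0,0,0,0,0,0]
    - [0,0,0,0,0,0]
    - [0,0,0,0,0,0]
    - [0,0,-0.03,0,0,0]
    - [0,0,-0.08,0,0,0]
    - [0,0,-0.13,0,0,0]
    - [0,0,-0.15,0,0,0]

```text
time: 51.15
eef_pos: [0.4866, -0.2612, 0.2324]
eef_rot: [0.003, 0.001, 1.0, -0.001]
force: [0.6, 0.8, 0.3]
opening: 0.571
grip_force: 0.0
```

Call:
send_rows:
  hand: 0.03
  moves:
    - [0,0,0,0,0,0]
    - [0,0,0,0,0,0]
    - [0,0,0,0,0,0]

```text
time: 51.45
eef_pos: [0.485, -0.2598, 0.2264]
eef_rot: [-0.001, 0.0, 1.0, 0.0]
force: [-1.2, -0.9, 0.3]
opening: 0.398
grip_force: 0.0
```

Run:
```python
from h import *
near(z0=.004)
goal(.503,-.0375,.19)
```

```text
pulley [ 0.4875 -0.26    0.0203] n 1724 col [171. 167. 164.] topz 0.0233 bush n 0 
now [ 0.485  -0.2598  0.2263] t 51.5 row [-0.018, 0.2223, 0.0364] [0.04, -0.13, -0.02] steps 5.0
```

Pulley 1 is flat in the tray. Next is the turn for pulley 2.

Call:
send_rows:
  hand: 0.03
  moves:
    - [-0.018,0.2223,0,0,0,0]
    - [-0.018,0.2223,0,0,0,0]
    - [-0.018,0.2223,0,0,0,0]
    - [-0.018,0.2223,0,0,0,0]
    - [-0.018,0.2223,0,0,0,0]
    - [-0.018,0.2223,0.02,0,0,0]
    - [-0.018,0.2223,0.05,0,0,0]
    - [-0.018,0.2223,0.05,0,0,0]

```text
time: 52.3
eef_pos: [0.5012, -0.0376, 0.1738]
eef_rot: [-0.004, -0.0, 1.0, -0.001]
force: [-0.7, 0.6, -0.1]
opening: 0.347
grip_force: 0.0
```

Call:
send_rows:
  moves:
    - [0,0,0,0,0,0]
    - [0,0,0.02,0,0,0]
    - [0,0,0.045,0,0,0]
    - [0,0,0.064,0,0,0]
    - [0,0,0.064,0,0,0]

```text
time: 52.8
eef_pos: [0.503, -0.038, 0.1129]
eef_rot: [-0.001, 0.0, 1.0, -0.0]
force: [-1.3, -0.3, 0.6]
opening: 0.346
grip_force: 0.0
```

Call:
send_rows:
  hand: 0.016
  moves:
    - [0,0,0,0,0,0]
    - [0,0,0,0,0,0]
    - [0,0,0,0,0,0]
    - [0,0,0,0,0,0]

```text
time: 53.2
eef_pos: [0.5041, -0.0378, 0.1145]
eef_rot: [0.001, 0.0, 1.0, 0.0]
force: [-0.7, -0.5, 0.1]
opening: 0.194
grip_force: 0.0
```

Run:
```python
from h import *
print(readout.state()['opening']); goal(.503,-.0375,.112)
```

```text
0.1938033252338141
now [ 0.5041 -0.0378  0.1145] t 53.2 row [0.0011, 0.0003, 0.0025] [0.03, 0.07, -0.02] steps 1.0
```

Call:
send_rows:
  moves:
    - [0.0065,0.0064,0.001,0,0,0]
    - [0.0115,0.0133,0.001,0,0,0]
    - [0.016,0.0207,0.001,0,0,0]
    - [0.0195,0.0285,0.001,0,0,0]
    - [0.0225,0.0367,0.001,0,0,0]
    - [0.0246,0.045,0.001,0,0,0]
    - [0.0259,0.0536,0.001,0,0,0]
    - [0.0263,0.0622,0.001,0,0,0]

```text
time: 54.0
eef_pos: [0.4773, 0.0252, 0.1127]
eef_rot: [-0.0, 0.0, 1.0, 0.0]
force: [-0.5, -1.7, -0.3]
opening: 0.182
grip_force: 0.4
```

Call:
send_rows:
  moves:
    - [-0.0004,0.0086,0,0,0,0]
    - [-0.0017,0.0172,0,0,0,0]
    - [-0.0038,0.0255,0,0,0,0]
    - [-0.0067,0.0337,0,0,0,0]
    - [-0.0104,0.0415,0,0,0,0]
    - [-0.0148,0.0489,0,0,0,0]
    - [-0.02,0.0559,0,0,0,0]
    - [-0.0258,0.064,0,0,0,0]

```text
time: 54.8
eef_pos: [0.5035, 0.0883, 0.1126]
eef_rot: [-0.0, 0.001, 1.0, -0.0]
force: [0.2, -0.2, 0.4]
opening: 0.186
grip_force: 0.0
```

Call:
send_rows:
  hand: 0.03
  moves:
    - [0,0,0,0,0,0]
    - [0,0,0,0,0,0]
    - [0,0,0,0,0,0]
    - [0,0,-0.04,0,0,0]
    - [0,0,-0.06,0,0,0]
    - [0,0,-0.06,0,0,0]
    - [0.003,-0.03,-0.06,0,0,0]
    - [0.003,-0.064,-0.06,0,0,0]

```text
time: 55.6
eef_pos: [0.4997, 0.0246, 0.1723]
eef_rot: [-0.0, -0.001, 1.0, 0.0]
force: [1.2, -0.2, 0.4]
opening: 0.342
grip_force: 0.0
```

Call:
send_rows:
  hand: 0.055
  moves:
    - [0,0,0,0,0,0]
    - [0,0,0.02,0,0,0]
    - [0,0,0.025,0,0,0]
    - [0,0,0.025,0,0,0]
    - [0,0,0.025,0,0,0]

```text
time: 56.1
eef_pos: [0.5003, 0.0246, 0.1479]
eef_rot: [-0.0, 0.0, 1.0, 0.0]
force: [0.7, 0.1, -0.7]
opening: 0.616
grip_force: 0.0
```

Run:
```python
from h import *
print(readout.state()['opening']); r=near(z0=.026); goal(r[0],r[1],.099)
```

```text
0.6161260865191844
pulley [0.4995 0.0273 0.0204] n 3586 col [189. 185. 184.] topz 0.0453 bush n 0 
now [0.5004 0.0246 0.1482] t 56.1 row [0.001, 0.0027, 0.0492] [0.01, 0.03, -0.0] steps 1.0
```

Call:
send_rows:
  moves:
    - [0.0005,0.0027,0.02,0,0,0]
    - [0.0005,0.0027,0.04,0,0,0]
    - [0.0005,0.0027,0.049,0,0,0]
    - [0.0005,0.0027,0.049,0,0,0]
    - [0.0005,0.0027,0.049,0,0,0]

```text
time: 56.65
eef_pos: [0.5002, 0.027, 0.0995]
eef_rot: [0.0, 0.0, 1.0, 0.0]
force: [-1.2, -0.2, 0.6]
opening: 0.63
grip_force: 0.0
```

Call:
send_rows:
  hand: 0.035
  moves:
    - [0,0,0,0,0,0]
    - [0,0,0,0,0,0]
    - [0,0,0,0,0,0]
    - [0,0,0,0,0,0]
    - [0,0,0,0,0,0]
    - [0,0,-0.04,0,0,0]
    - [0,0,-0.09,0,0,0]
    - [0,0,-0.14,0,0,0]

```text
time: 57.45
eef_pos: [0.4991, 0.0267, 0.2401]
eef_rot: [-0.001, 0.0, 1.0, -0.0]
force: [1.6, 0.1, -0.4]
opening: 0.472
grip_force: 30.0
```

Call:
send_rows:
  moves:
    - [0.0168,-0.354,0,0,0,0]
    - [0.0168,-0.354,0,0,0,0]
    - [0.0168,-0.354,0,0,0,0]
    - [0.0168,-0.354,0,0,0,0]
    - [0.0168,-0.354,0,0,0,0]
    - [0.0168,-0.354,0,0,0,0]
    - [0.0168,-0.354,0,0,0,0]
    - [0.0168,-0.354,0,0,0,0]

```text
time: 58.25
eef_pos: [0.4798, -0.3337, 0.2387]
eef_rot: [-0.001, 0.004, 1.0, -0.002]
force: [0.1, -0.1, -1.8]
opening: 0.475
grip_force: 30.0
```

Call:
send_rows:
  moves:
    - [0,0,0.02,0,0,0]
    - [0,0,0.06,0,0,0]
    - [0,0,0.09,0,0,0]
    - [0,0,0.1,0,0,0]
    - [0,0,0.1,0,0,0]
    - [0,0,0.1,0,0,0]

```text
time: 58.85
eef_pos: [0.4833, -0.3273, 0.14]
eef_rot: [0.001, 0.0, 1.0, -0.0]
force: [0.3, -0.6, -0.9]
opening: 0.476
grip_force: 30.0
```

Run:
```python
from h import *
goal(.4822,-.3268,.0778)
```

```text
now [ 0.4833 -0.3273  0.14  ] t 58.9 row [0.0012, 0.0006, 0.0622] [-0.04, 0.07, -0.02] steps 2.0
```

Call:
send_rows:
  moves:
    - [0.001,0.0005,0.02,0,0,0]
    - [0.001,0.0005,0.04,0,0,0]
    - [0.001,0.0005,0.053,0,0,0]
    - [0.001,0.0005,0.059,0,0,0]
    - [0.001,0.0005,0.0615,0,0,0]
    - [0.001,0.0005,0.0615,0,0,0]
    - [0.001,0.0005,0.0615,0,0,0]

```text
time: 59.55
eef_pos: [0.4822, -0.3268, 0.078]
eef_rot: [0.001, 0.0, 1.0, -0.0]
force: [0.3, -0.1, -0.7]
opening: 0.476
grip_force: 30.0
```

Call:
send_rows:
  hand: 0.05
  moves:
    - [0,0,0,0,0,0]
    - [0,0,0,0,0,0]
    - [0,0,0,0,0,0]
    - [0,0,0,0,0,0]
    - [0,0,-0.03,0,0,0]
    - [0,0,-0.08,0,0,0]
    - [0,0,-0.13,0,0,0]
    - [0,0,-0.15,0,0,0]

```text
time: 60.35
eef_pos: [0.4826, -0.3278, 0.232]
eef_rot: [0.003, 0.001, 1.0, -0.001]
force: [0.2, 0.1, 0.1]
opening: 0.576
grip_force: 0.0
```

Call:
send_rows:
  hand: 0.03
  moves:
    - [0,0,0,0,0,0]
    - [0,0,0,0,0,0]
    - [0,0,0,0,0,0]

```text
time: 60.65
eef_pos: [0.4813, -0.3259, 0.2258]
eef_rot: [-0.001, 0.0, 1.0, 0.001]
force: [0.8, -0.8, -0.6]
opening: 0.393
grip_force: 0.0
```

Run:
```python
from h import *
near(z0=.004); near(z0=.004,x=.487,y=-.26,rad=.03)
goal(.503,-.0375,.19)
```

```text
pulley [ 0.4816 -0.3262  0.0203] n 1745 col [167. 164. 163.] topz 0.0233 bush n 0 
pulley [ 0.4874 -0.2604  0.0203] n 1722 col [220. 195. 166.] topz 0.0233 bush n 0 
now [ 0.4813 -0.3261  0.2258] t 60.8 row [-0.0217, 0.2886, 0.036] [0.05, -0.12, -0.03] steps 6.0
```

Two are in the tray. Last turn now.

Call:
send_rows:
  hand: 0.03
  moves:
    - [-0.0217,0.2886,0,0,0,0]
    - [-0.0217,0.2886,0,0,0,0]
    - [-0.0217,0.2886,0,0,0,0]
    - [-0.0217,0.2886,0,0,0,0]
    - [-0.0217,0.2886,0,0,0,0]
    - [-0.0217,0.2886,0,0,0,0]
    - [-0.0217,0.2886,0.02,0,0,0]
    - [-0.0217,0.2886,0.036,0,0,0]

```text
time: 61.55
eef_pos: [0.5033, -0.0362, 0.1899]
eef_rot: [-0.0, -0.001, 1.0, 0.0]
force: [-0.1, -0.6, -0.6]
opening: 0.347
grip_force: 0.0
```

Call:
send_rows:
  moves:
    - [0,0,0,0,0,0]
    - [0,0,0.0,0,0,0]
    - [0,0,0.02,0,0,0]
    - [0,0,0.05,0,0,0]
    - [0,0,0.078,0,0,0]
    - [0,0,0.078,0,0,0]

```text
time: 62.15
eef_pos: [0.5021, -0.0381, 0.1112]
eef_rot: [-0.002, 0.0, 1.0, -0.0]
force: [-0.9, 0.3, 0.2]
opening: 0.349
grip_force: 0.0
```

Call:
send_rows:
  hand: 0.016
  moves:
    - [0,0,0,0,0,0]
    - [0,0,0,0,0,0]
    - [0,0,0,0,0,0]
    - [0,0,0,0,0,0]

```text
time: 62.55
eef_pos: [0.5042, -0.0378, 0.1142]
eef_rot: [0.001, 0.0, 1.0, 0.0]
force: [-0.0, 0.4, 0.4]
opening: 0.189
grip_force: 0.0
```

Run:
```python
from h import *
print(readout.state()['opening']); goal(.503,-.0375,.112)
```

```text
0.18873581183400737
now [ 0.5042 -0.0378  0.1142] t 62.5 row [0.0012, 0.0003, 0.0022] [0.03, 0.1, -0.02] steps 1.0
```

Call:
send_rows:
  moves:
    - [0.0065,0.0064,0.001,0,0,0]
    - [0.0115,0.0133,0.001,0,0,0]
    - [0.016,0.0207,0.001,0,0,0]
    - [0.0195,0.0285,0.001,0,0,0]
    - [0.0225,0.0367,0.001,0,0,0]
    - [0.0246,0.045,0.001,0,0,0]
    - [0.0259,0.0536,0.001,0,0,0]
    - [0.0263,0.0622,0.001,0,0,0]

```text
time: 63.35
eef_pos: [0.4772, 0.0253, 0.1122]
eef_rot: [-0.0, 0.0, 1.0, 0.0]
force: [-1.6, -1.5, 0.1]
opening: 0.183
grip_force: 0.4
```

Call:
send_rows:
  moves:
    - [-0.0004,0.0086,0,0,0,0]
    - [-0.0017,0.0172,0,0,0,0]
    - [-0.0038,0.0255,0,0,0,0]
    - [-0.0067,0.0337,0,0,0,0]
    - [-0.0104,0.0415,0,0,0,0]
    - [-0.0148,0.0489,0,0,0,0]
    - [-0.02,0.0559,0,0,0,0]
    - [-0.0258,0.064,0,0,0,0]

```text
time: 64.15
eef_pos: [0.5034, 0.0883, 0.1121]
eef_rot: [-0.0, 0.001, 1.0, -0.0]
force: [0.1, -0.2, 0.4]
opening: 0.186
grip_force: 0.0
```

Call:
send_rows:
  hand: 0.03
  moves:
    - [0,0,0,0,0,0]
    - [0,0,0,0,0,0]
    - [0,0,0,0,0,0]
    - [0,0,-0.04,0,0,0]
    - [0,0,-0.06,0,0,0]
    - [0,0,-0.06,0,0,0]
    - [0.003,-0.03,-0.06,0,0,0]
    - [0.003,-0.062,-0.06,0,0,0]

```text
time: 64.95
eef_pos: [0.4996, 0.0264, 0.1718]
eef_rot: [-0.0, -0.001, 1.0, 0.0]
force: [-0.3, -0.0, 0.2]
opening: 0.344
grip_force: 0.0
```

Call:
send_rows:
  hand: 0.055
  moves:
    - [0,0,0,0,0,0]
    - [0,0,0.02,0,0,0]
    - [0,0,0.025,0,0,0]
    - [0,0,0.025,0,0,0]
    - [0,0,0.025,0,0,0]

```text
time: 65.45
eef_pos: [0.5002, 0.0266, 0.1474]
eef_rot: [-0.0, 0.0, 1.0, -0.0]
force: [0.2, -0.2, 0.3]
opening: 0.618
grip_force: 0.0
```

Run:
```python
from h import *
print(readout.state()['opening']); r=near(z0=.026); goal(r[0],r[1],.099)
```

```text
0.6177224278782478
pulley [0.4987 0.0277 0.0204] n 3597 col [189. 186. 184.] topz 0.0453 bush n 0 
now [0.5004 0.0266 0.1477] t 65.5 row [0.0017, 0.0011, 0.0487] [0.01, 0.03, -0.01] steps 1.0
```

Call:
send_rows:
  moves:
    - [0.0014,0.0011,0.02,0,0,0]
    - [0.0014,0.0011,0.04,0,0,0]
    - [0.0014,0.0011,0.0485,0,0,0]
    - [0.0014,0.0011,0.0485,0,0,0]
    - [0.0014,0.0011,0.0485,0,0,0]

```text
time: 66.0
eef_pos: [0.4992, 0.0274, 0.0995]
eef_rot: [0.0, 0.0, 1.0, 0.0]
force: [-0.7, 1.2, -0.0]
opening: 0.636
grip_force: 0.0
```

Call:
send_rows:
  hand: 0.035
  moves:
    - [0,0,0,0,0,0]
    - [0,0,0,0,0,0]
    - [0,0,0,0,0,0]
    - [0,0,0,0,0,0]
    - [0,0,0,0,0,0]
    - [0,0,-0.04,0,0,0]
    - [0,0,-0.09,0,0,0]
    - [0,0,-0.14,0,0,0]

```text
time: 66.8
eef_pos: [0.4981, 0.0271, 0.2401]
eef_rot: [-0.001, 0.0, 1.0, -0.0]
force: [1.4, 0.8, -2.1]
opening: 0.473
grip_force: 30.0
```

Call:
send_rows:
  moves:
    - [0.058,-0.318,0,0,0,0]
    - [0.058,-0.318,0,0,0,0]
    - [0.058,-0.318,0,0,0,0]
    - [0.058,-0.318,0,0,0,0]
    - [0.058,-0.318,0,0,0,0]
    - [0.058,-0.318,0,0,0,0]
    - [0.058,-0.318,0,0,0,0]
    - [0.058,-0.318,0,0,0,0]

```text
time: 67.6
eef_pos: [0.4386, -0.2944, 0.2387]
eef_rot: [-0.0, 0.003, 1.0, -0.001]
force: [0.6, 0.2, -0.9]
opening: 0.478
grip_force: 30.0
```

Call:
send_rows:
  moves:
    - [0,0,0.02,0,0,0]
    - [0,0,0.06,0,0,0]
    - [0,0,0.09,0,0,0]
    - [0,0,0.1,0,0,0]
    - [0,0,0.1,0,0,0]
    - [0,0,0.1,0,0,0]

```text
time: 68.2
eef_pos: [0.4412, -0.2907, 0.1399]
eef_rot: [0.001, 0.0, 1.0, -0.0]
force: [-0.1, -0.4, 0.1]
opening: 0.473
grip_force: 30.0
```

Run:
```python
from h import *
goal(.4408,-.2903,.0778)
```

```text
now [ 0.4412 -0.2907  0.1399] t 68.2 row [0.0005, 0.0004, 0.0621] [-0.02, 0.07, -0.01] steps 2.0
```

Call:
send_rows:
  moves:
    - [0.0005,0.0004,0.02,0,0,0]
    - [0.0005,0.0004,0.04,0,0,0]
    - [0.0005,0.0004,0.053,0,0,0]
    - [0.0005,0.0004,0.059,0,0,0]
    - [0.0005,0.0004,0.0615,0,0,0]
    - [0.0005,0.0004,0.0615,0,0,0]
    - [0.0005,0.0004,0.0615,0,0,0]

```text
time: 68.9
eef_pos: [0.4405, -0.2904, 0.0779]
eef_rot: [0.001, 0.0, 1.0, -0.0]
force: [1.2, 1.0, -0.5]
opening: 0.475
grip_force: 30.0
```

Call:
send_rows:
  hand: 0.05
  moves:
    - [0,0,0,0,0,0]
    - [0,0,0,0,0,0]
    - [0,0,0,0,0,0]
    - [0,0,0,0,0,0]
    - [0,0,-0.03,0,0,0]
    - [0,0,-0.08,0,0,0]
    - [0,0,-0.13,0,0,0]
    - [0,0,-0.17,0,0,0]

```text
time: 69.7
eef_pos: [0.4399, -0.2906, 0.2498]
eef_rot: [0.001, 0.001, 1.0, -0.0]
force: [1.4, -0.5, -0.4]
opening: 0.573
grip_force: 0.0
```

Call:
send_rows:
  moves:
    - [0,0.05,-0.02,0,0,0]
    - [0,0.1,-0.04,0,0,0]
    - [0,0.1,-0.04,0,0,0]
    - [0,0.1,-0.04,0,0,0]
    - [0,0.1,-0.04,0,0,0]

```text
time: 70.2
eef_pos: [0.4398, -0.191, 0.2869]
eef_rot: [-0.0, 0.001, 1.0, 0.0]
force: [0.6, -0.7, 0.2]
opening: 0.574
grip_force: 0.0
```

Run:
```python
from h import *
for a in ((.441,-.29),(.4816,-.3262),(.4874,-.2604)): near(z0=.004,x=a[0],y=a[1],rad=.028)
c,p,d=snap('wrist','w14.png'); o=posts(c,d)
for q in o: print(round(np.degrees(np.arctan2(q[1]-.0245,q[0]-.565)),1))
c,p,d=snap('side'); P=cloud(c,d)
for q in posts(c,d): print(round(np.degrees(np.arctan2(q[1]-.0275,q[0]-.565)),1))
m=(abs(P[...,0]-.631)<.02)&(abs(P[...,1]-.026)<.03)&(P[...,2]>.125)&(P[...,2]<.165)
print(m.sum(),np.round(np.percentile(P[m][:,2],[50,90,98]),4))
```

```text
pulley [ 0.4404 -0.2892  0.0203] n 1251 col [241. 242. 243.] topz 0.0232 bush n 0 
pulley [ 0.4814 -0.3253  0.0204] n 1155 col [241. 243. 243.] topz 0.0231 bush n 0 
pulley [ 0.4872 -0.2595  0.0203] n 1125 col [241. 242. 243.] topz 0.0232 bush n 0 
post [ 0.5029 -0.0385  0.075 ] [0.009 0.009 0.003] 82
post [0.5026 0.0857 0.075 ] [0.008 0.01  0.003] 80
-134.6
135.6
post [0.6785 0.0377 0.0768] [0.054 0.029 0.006] 63
post [0.6303 0.0309 0.0759] [0.022 0.014 0.005] 29
post [0.628  0.0887 0.0749] [0.007 0.009 0.002] 7
5.1
3.0
44.2
152 [0.1459 0.1493 0.1497]
```

View pics/w14.png

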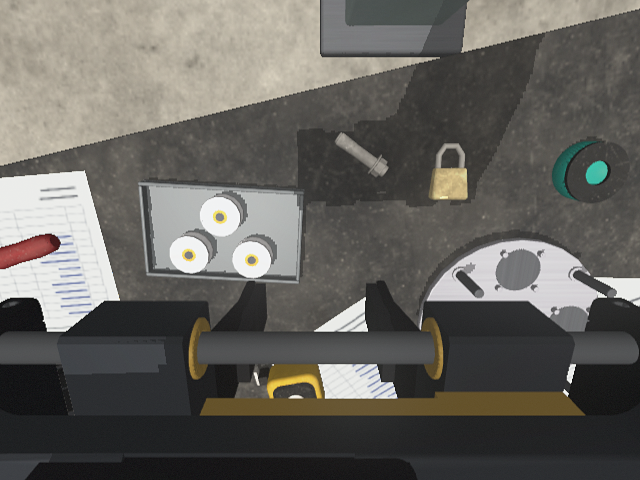

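All three pulleys lie flat in the tray at px (220,215), (190,254) and (252,258) with flush bushings. The table is in a click and the plunger is up.

```bash
python3 -c "
from h import *
print(robot.hand_in())"
```

```text
the job is handed in; nothing more can be done
None
```

I pressed all three loose pulleys to the plunger's stop and put them flat in the grey tray, bushings flush; the plunger is up, the table is in a click, and the job was handed in at about 70 s (the verdict was not shown).

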